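Pack up the foot of a waveguide run

TASK

The end foot of the waveguide run hangs clear of the bench. Turn the klystron supply's isolator off; then, with it off, try the packers from the mat under the foot one after another, starting with the thinnest and working up, to find the thickest that slides in without forcing, and leave that one under the foot, flat and square to it and pushed fully home until its grip fin meets the foot. Leave all the other packers lying flat on the mat and turn the isolator back on; never have hold of a packer at the foot while the isolator is on, and leave the detector mount and the brass short where they are.

Things in the scene. Friction and masses are not known exactly. Their poses are not given: they have to be found in the camera images.
- foot_front (a point): Straight above the middle of the front (robot side) edge of the run's support foot, at the height of the waveguide's centre line; how high above the foot is not given. x points into the gap, square to that edge; y runs along the edge. The foot is a level plate 100 mm deep (x), 80 mm wide, 12 mm thick; the gap under it, about 12 to 24 mm, differs each start and is found by trial.
- run: The fixed waveguide run: brass waveguide crossing the far side of the bench along its y, on a left stand and an aluminium end foot that hangs clear of the bench. Origin near bench level under the middle of the foot's front edge, axes as foot_front; how far below the foot is not given. Waveguide and flanges begin 53 mm behind the front edge, about 90 mm above the bench.
- isolator: Rotary isolator of the klystron supply: a grey box 120 x 100 x 62 mm fixed on its back on the bench with its handle on top; origin under its middle, x along its 120 mm side.
- handle_grip (a point): Middle of the isolator's black bar handle (70 mm long, 14 mm thick, 36 mm high, its top 18 mm above this point; underneath it a round hub), on its vertical turning axis, 94 mm above the bench. The point's axes are those of the box and do not turn with the handle.
- handle (a joint): Angle of the isolator handle in rad: 0 = OFF (stop; the handle lies along the box's x), 1.047 = ON (stop; turned 60 degrees clockwise seen from above). About 0.12 N m of friction keeps it where it is left.
- mat: Grey rubber mat on which the packers are kept, 220 (x) x 420 (y) x 3 mm, fixed; origin under its middle.
- p8_grip (a point): Packer 8 mm thick: brown plate 180 (x) x 50 x 8 mm with a grip fin on top (70 mm along x, 12 thick, 44 high) and 1 pale dot near its +x end, which goes under the foot. Point: middle of the fin, 30 mm above the underside; +x end 102 mm ahead, other end 78 behind; fin's front 35 mm ahead, it meets the foot's front edge when home. About 151 g. May be absent.
- p12_grip (a point): Packer 12 mm thick: brown plate 180 (x) x 50 x 12 mm with a grip fin on top (70 mm along x, 12 thick, 44 high) and 2 pale dots near its +x end, which goes under the foot. Point: middle of the fin, 34 mm above the underside; +x end 102 mm ahead, other end 78 behind; fin's front 35 mm ahead, it meets the foot's front edge when home. About 201 g.
- p16_grip (a point): Packer 16 mm thick: brown plate 180 (x) x 50 x 16 mm with a grip fin on top (70 mm along x, 12 thick, 44 high) and 3 pale dots near its +x end, which goes under the foot. Point: middle of the fin, 38 mm above the underside; +x end 102 mm ahead, other end 78 behind; fin's front 35 mm ahead, it meets the foot's front edge when home. About 252 g.
- p20_grip (a point): Packer 20 mm thick: brown plate 180 (x) x 50 x 20 mm with a grip fin on top (70 mm along x, 12 thick, 44 high) and 4 pale dots near its +x end, which goes under the foot. Point: middle of the fin, 42 mm above the underside; +x end 102 mm ahead, other end 78 behind; fin's front 35 mm ahead, it meets the foot's front edge when home. About 302 g.
- p24_grip (a point): Packer 24 mm thick: brown plate 180 (x) x 50 x 24 mm with a grip fin on top (70 mm along x, 12 thick, 44 high) and 5 pale dots near its +x end, which goes under the foot. Point: middle of the fin, 46 mm above the underside; +x end 102 mm ahead, other end 78 behind; fin's front 35 mm ahead, it meets the foot's front edge when home. About 352 g. May be absent.
- p28_grip (a point): Packer 28 mm thick: brown plate 180 (x) x 50 x 28 mm with a grip fin on top (70 mm along x, 12 thick, 44 high) and 6 pale dots near its +x end, which goes under the foot. Point: middle of the fin, 50 mm above the underside; +x end 102 mm ahead, other end 78 behind; fin's front 35 mm ahead, it meets the foot's front edge when home. About 403 g. May be absent.
- detector: Detector mount, a bystander: brass block on a 70 mm square plate with a short post, 97 mm high; origin under its middle.
- short: Loose brass calibrated short, a bystander: round, 64 mm in diameter, 85 mm high, standing; origin under its middle.

How it is judged:
By the outcome, as a careful person would: the job done as asked, in the order asked, and still so for the second after the job is handed in, with the robot touching nothing.
Of p8, p24, p28 only 1 to 3 are there at a start; the rules pass over those that are not, and their reading is None.
At some moment in a run one of p8, p12, p16, p20, p24, p28 may be knocked a few centimetres aside while the robot is not near it.
Once in a run the grip may slacken for a moment while it holds something.
It also fails if it takes over 210 s, if anything falls off the work surface, if the arm or the gripper's body presses on something with over 40 N, if the wrist force passes 120 N, or if a joint passes its speed limit or range.

ROBOT

A 6-joint arm with a two-finger parallel gripper is mounted at the origin on the work surface. World frame = base frame: x ahead of the robot, y to its left, z up, the work surface at z = 0. Lengths are in m, angles in rad, forces in N, time in s.
With the tool pointing down it reaches from about 0.425 to 0.925 m from the base axis. Payload 12.5 kg.
Tool frame: the origin (TCP) lies at the very end of the fingers, on their centre line; the grasp point (between the pads) lies 19 mm behind it; x points along the fingers, z is the direction in which the jaws open and shut, and the axes are right-handed (so a half turn about x gives the same grasp; the last joint's range is limited). The gripper opens to 85 mm and grips with 20 to 120 N. Pads are 22 mm wide; open, the fingers measure 114 mm over their backs; the gripper's body (76 mm by 85 mm) begins 54 mm behind the grasp point. The pads swing forward as they close: fully open they stand 13 mm farther back than shut.
Start: joints at [1.013, 0.491, 1.559, -0, 1.092, -0.106], TCP at [0.273, 0.562, 0.231] pointing down, gripper open.
Joint ranges: [-3.1, 3.1], [-0.84, 2.19], [0.05, 2.79], [-1.13, 4.28], [0.06, 2.93], [-2.69, 2.69]. Speed limits (rad/s): [2.22, 2.22, 2.79, 3.14, 3.14, 3.14].

INTERFACE

Orientations are given as a unit quaternion [w, x, y, z].
In Python, from cell import get_obs, get_image, get_calibration, sign_off gives the robot as it stands. The module is installed in compiled form; this text tells all that it offers.
- The arm moves only by the tool apply_moves, never from a script. Its argument "commands" is text: rows parted by semicolons, each of 4 numbers parted by spaces: the shift along the tool's x, y, z in units of 40 mm (1.0 is 40 mm), then the turn about the tool's x in units of 5 degrees (1.0 is 5 degrees). In form: x y z yaw; .... A call has 1 to 12 rows; each row shifts and turns the commanded pose from where the row before left it, along the tool's axes as they then stand; what a row does not reach is not made up. A row lasts 1/12 s, in which the tool goes at most 41.7 mm and 7.16 degrees, less where a joint would pass 70% of its speed; a pose out of reach is approached as far as the arm can. A call is refused whole if a number of a shift passes 1 or a number of a turn 1, either way. A call with a gripper value outside its range is refused whole. "fingers" is the gripper command: -1 is fully open, 1 is shut, values between are in proportion, set as the call begins (left out, the last holds). The fingers move at their own pace and stop on an object; "newtons" is the grip in N (left out, the last holds). Time passes only in rows, so rows that do not move let the fingers close. It gives the time, the measured TCP pose, the force and the opening at its end, in the units of the state.
- get_obs(): the state, without advancing time (a new reading comes with each control period).
- get_image(name): name is "scene" or "side" or "wrist"; returns (picture, depth): 400x640x3 uint8, red, green, blue; 400x640 float32, m along the optical axis (not along the pixel's ray), 0 where there is no reading.
- get_calibration(name): a dict with "fovy" (degrees; the focal length in pixels is half the picture's height over the tangent of half this angle, whatever the lens; pixels are square), "cx", "cy" (the principal point, pixels), "R" (3x3) and "t" (3): a world point X has camera coordinates R X + t; the wrist camera has in their place "mount" (4x4, takes a point from camera to tool coordinates, whose origin is the TCP and whose axes are the tool frame's). Camera axes: x right, y down, z forward; pixel columns grow to the right and rows downward; lengths in m; the calibration is good to about 2 mm. A picture is of the moment at which its call begins: read the wrist's pose just before it. get_calibration takes no time and is no camera call.
- sign_off(): hands the job in, once; it reports no verdict.
The state is a dict: "time_s": time; "joints": joint angles; "qvel": joint speeds; "joint_torque": joint torques, N m; "tool_pos": TCP position; "tool_rot": TCP orientation; "force": force on the tool from outside, world axes, zero at the start; "moment": the same for the moment, N m; "opening": finger opening in m.
Only numpy, scipy, OpenCV 4.12 (cv2) and the standard library are available. Lean on these libraries where they do the work, as an engineer would, in place of code of your own. Each camera call takes 0.05 s, during which the arm holds its last target.

## Working session

There is one attempt and no reset: what is moved stays moved. The work goes in short steps, Python scripts to look and compute and a tool call to move; the robot and the scene stay as the last step left them, time stands still between calls to the robot, and variables do not carry over. Pictures are saved under pics/ and viewed, and the job is handed in when it is done.

Besides the shell and the picture viewer there is one more tool, called after ">>>" as name(argument=value, ...) on one line, values as JSON. apply_moves: Moves the arm, as the interface text tells. Its arguments: {"type":"object","properties":{"commands":{"type":"string"},"fingers":{"type":"number"},"newtons":{"type":"number"}},"required":["commands"]}

```bash
ls; mkdir -p pics
cat > h.py <<'E'
import numpy as np, cv2
from cell import get_obs,get_image,get_calibration
from scipy.spatial.transform import Rotation as Ro
def K(c):
    f=200/np.tan(np.radians(c['fovy'])/2); return f,c['cx'],c['cy']
def pose(o):
    q=o['tool_rot']; T=np.eye(4); T[:3,:3]=Ro.from_quat([q[1],q[2],q[3],q[0]]).as_matrix(); T[:3,3]=o['tool_pos']; return T
def grab(name,png=None):
    o=get_obs(); im,d=get_image(name); c=get_calibration(name)
    if name=='wrist': T=pose(o)@np.array(c['mount'])
    else:
        R=np.array(c['R']);t=np.array(c['t']);T=np.eye(4);T[:3,:3]=R.T;T[:3,3]=-R.T@t
    f,cx,cy=K(c)
    if png: cv2.imwrite('pics/'+png,im[...,::-1])
    v,u=np.mgrid[0:400,0:640]
    rays=np.stack([(u-cx)/f,(v-cy)/f,np.ones_like(u,float)],-1)@T[:3,:3].T
    P=rays*d[...,None]+T[:3,3]; P[d<=0]=np.nan
    return im,d,P,rays,T
def onplane(rays,T,u,v,z):
    r=rays[int(round(v)),int(round(u))]; return T[:3,3]+r*(z-T[2,3])/r[2]
E
python3 - <<'E'
from h import *
o=get_obs();print(o)
for n in ['scene','side','wrist']:
    im,d,P,r,T=grab(n,n+'0.png'); print(n,T.round(3).tolist(),np.nanmax(d))
    c=get_calibration(n);print(c['fovy'],c['cx'],c['cy'])
    np.savez(n+'0.npz',im=im,d=d,P=P,rays=r,T=T)
E
```

```text
pics
{'time_s': 0.0, 'joints': array([ 1.01342145e+00,  4.91555847e-01,  1.55952026e+00, -7.82057038e-06,
        1.09167436e+00, -1.05627671e-01]), 'qvel': array([-0.00097518, -0.00015042,  0.00037396, -0.00092217, -0.00044444,
       -0.0004907 ]), 'joint_torque': array([-1.78512744e-05, -6.18457246e+01, -2.61594647e+01, -8.08334153e-05,
        3.98349031e-03, -4.81378572e-05]), 'tool_pos': array([0.27269827, 0.56208896, 0.23070566]), 'tool_rot': array([ 0.59891074, -0.37550319,  0.59964439,  0.37513981]), 'force': array([ 0.1046838 , -0.28113807,  0.05194624]), 'moment': array([ 0.04683581, -0.02162312, -0.04397159]), 'opening': 0.08511480459739607}
scene [[0.212, 0.545, -0.811, 1.568], [0.977, -0.105, 0.185, -0.19], [0.015, -0.832, -0.555, 0.812], [0.0, 0.0, 0.0, 1.0]] 3.6675572
54.220068628462855 318.34963536461873 200.03899649446134
side [[0.736, -0.349, 0.58, -0.376], [-0.677, -0.353, 0.646, -1.011], [-0.02, -0.868, -0.496, 0.897], [0.0, 0.0, 0.0, 1.0]] 3.9138262
43.1798730402311 330.7047271796956 195.54486032485894
wrist [[0.437, 0.85, 0.293, 0.197], [0.899, -0.413, -0.143, 0.6], [-0.001, 0.326, -0.945, 0.374], [0.0, 0.0, 0.0, 1.0]] 1.4367735
59.24027227664386 322.36604120927166 198.06510532764585
```

View pics/scene0.png

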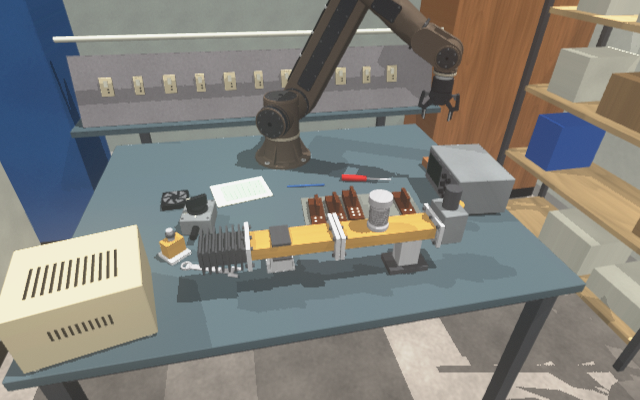

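View pics/side0.png

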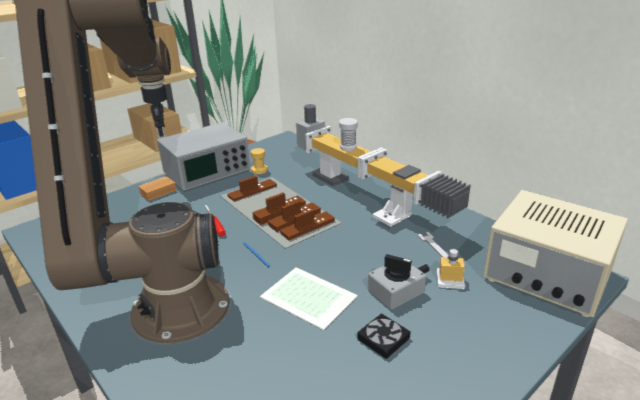

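View pics/wrist0.png

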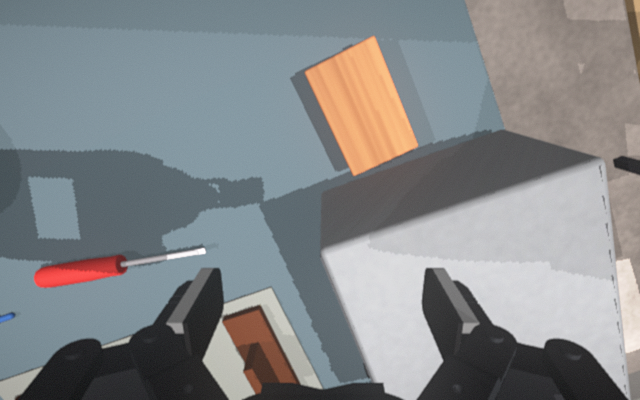

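Run:
```python
from h import *
z=np.load('side0.npz');im=z['im'];P=z['P']
a=cv2.resize(im[165:255,215:350,::-1],None,fx=5.9,fy=5.9,interpolation=cv2.INTER_CUBIC);cv2.imwrite('pics/s_mat.png',a)
b=cv2.resize(im[130:310,300:480,::-1],None,fx=3.3,fy=3.3,interpolation=cv2.INTER_CUBIC);cv2.imwrite('pics/s_foot.png',b)
for n,(u,v) in dict(matc1=(224,200),matc2=(290,241),foot=(392,213),handle=(398,265),isobox=(395,285),det=(452,270),short=(258,155),run=(380,170),scope=(205,140),p1=(250,185),p2=(275,207),p3=(290,215),p4=(305,225)).items(): print(n,P[v,u].round(3))
```

```text
matc1 [0.38  0.397 0.002]
matc2 [0.386 0.029 0.006]
foot [ 0.681 -0.124  0.047]
handle [ 0.44  -0.354  0.096]
isobox [ 0.408 -0.374  0.061]
det [ 0.573 -0.431  0.051]
short [0.593 0.477 0.08 ]
run [ 0.726 -0.027  0.149]
scope [0.446 0.599 0.15 ]
p1 [0.482 0.378 0.03 ]
p2 [0.449 0.186 0.034]
p3 [0.456 0.115 0.031]
p4 [0.465 0.051 0.019]
```

View pics/s_mat.png

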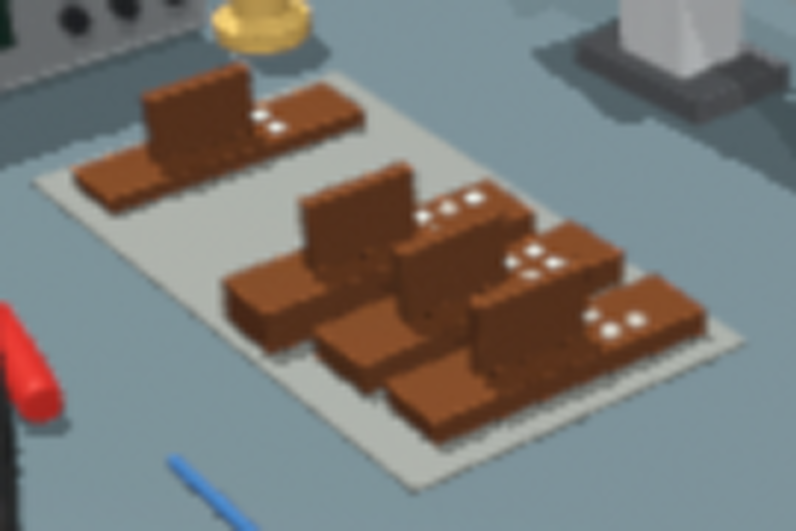

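View pics/s_foot.png

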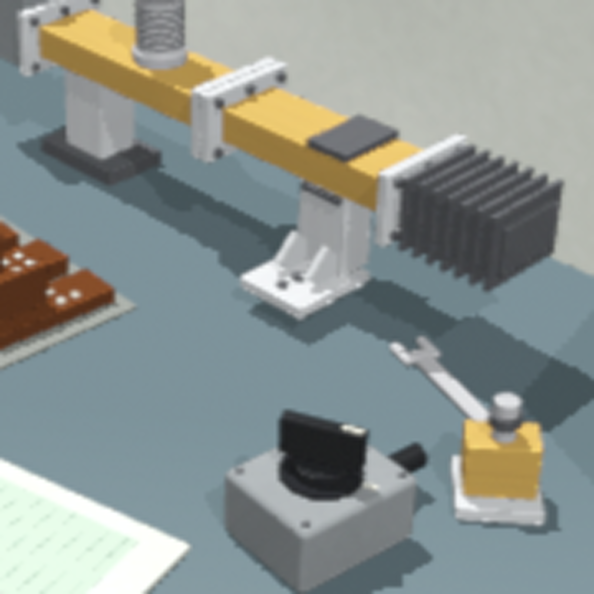

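```bash
cat > plan.py <<'E'
import sys
from h import *
# plan.py x y z [yawdeg of jaw axis]
o=get_obs();T=pose(o);R=T[:3,:3]
a=[float(x) for x in sys.argv[1:]]
print('t',round(o['time_s'],2),'pos',T[:3,3].round(4),'jaw dir deg',round(np.degrees(np.arctan2(R[1,2],R[0,2])),2),'ax',R[:,0].round(3),'F',o['force'].round(1),'M',o['moment'].round(2),'open',round(o['opening'],4),'j6',round(o['joints'][5],2))
if a:
    if len(a)>3:
        cur=np.degrees(np.arctan2(R[1,2],R[0,2])); d=(cur-a[3]+90)%180-90   # tool x down: +turn is clockwise from above
        print('turn units',round(d/5,3)); 
        R=R@Ro.from_euler('x',d,degrees=True).as_matrix()
    s=R.T@(np.array(a[:3])-T[:3,3])/0.04
    print('after the turn, shift units',s.round(3),'norm',round(np.linalg.norm(s),2))
E
python3 plan.py 0.5 0.15 0.33 90
python3 - <<'E'
from h import *
z=np.load('side0.npz');im=z['im'];P=z['P']
# isolator top points
m=(abs(P[...,2]-0.062)<.006)&(P[...,1]<-.2)&(P[...,1]>-.5)&(P[...,0]<.54)&(P[...,0]>.3)
pts=P[m][:,:2].astype(np.float32);print(len(pts),cv2.minAreaRect(pts))
m=(P[...,2]>.08)&(P[...,1]<-.25)&(P[...,1]>-.5)&(P[...,0]<.52)&(P[...,0]>.35)
pts=P[m][:,:2].astype(np.float32);print(len(pts),cv2.minAreaRect(pts),P[m][:,2].max())
E
```

```text
t 0.15 pos [0.2728 0.5622 0.2309] jaw dir deg 64.12 ax [-0.    -0.001 -1.   ] F [-0.6 -0.2 -0.4] M [ 0.03 -0.03  0.  ] open 0.0855 j6 -0.11
turn units -5.177
after the turn, shift units [ -2.473  -5.68  -10.306] norm 12.02
778 ((0.44431406259536743, -0.34697970747947693), (0.1039675772190094, 0.12174253910779953), 82.57341766357422)
346 ((0.44382721185684204, -0.3465416133403778), (0.02048451453447342, 0.07145719230175018), 23.254840850830078) 0.11561514086845215
```

>>> apply_moves(commands="-0.5 0 0 -1; -0.5 0 0 -1; -0.5 0 0 -1; -0.5 0 0 -1; -0.5 0 0 -1; 0 0 0 -0.18")

```text
time_s: 0.65
tool_pos: [0.2733, 0.563, 0.3352]
tool_rot: [0.501, -0.501, 0.497, 0.502]
force: [-0.2, 0.5, 1.2]
opening: 0.0855
```

>>> apply_moves(commands="0 -0.47 -0.86 0;0 -0.47 -0.86 0;0 -0.47 -0.86 0;0 -0.47 -0.86 0;0 -0.47 -0.86 0;0 -0.47 -0.86 0;0 -0.47 -0.86 0;0 -0.47 -0.86 0;0 -0.47 -0.86 0;0 -0.47 -0.86 0;0 -0.47 -0.86 0;0 -0.47 -0.86 0")

```text
time_s: 1.65
tool_pos: [0.4989, 0.1476, 0.3308]
tool_rot: [0.5, -0.5, 0.5, 0.5]
force: [1.1, -0.6, 1.2]
opening: 0.0856
```

```bash
python3 plan.py 0.444 -0.347 0.20 23
python3 - <<'E'
from h import *
im,d,P,r,T=grab('wrist','w1.png');np.savez('w1.npz',im=im,d=d,P=P,rays=r,T=T)
E
```

```text
t 1.65 pos [0.4989 0.1476 0.3308] jaw dir deg 89.96 ax [-0.001  0.    -1.   ] F [ 1.1 -0.6  1.2] M [ 0.08  0.06 -0.05] open 0.0856 j6 -1.41
turn units 13.392
after the turn, shift units [  3.271 -10.848  -6.094] norm 12.86
```

View pics/w1.png

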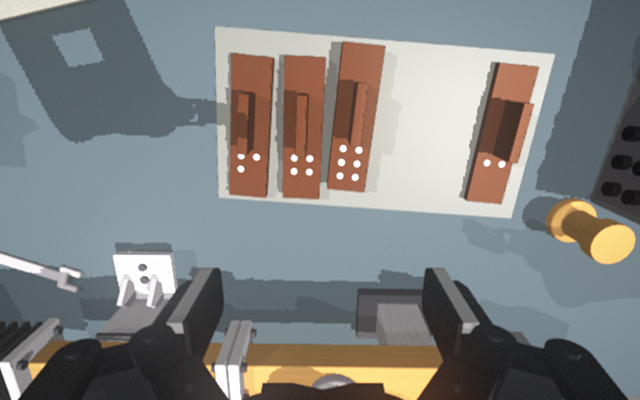

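```bash
cat > meas.py <<'E'
from h import *
def packers(im,P,show=True):
    hsv=cv2.cvtColor(im,cv2.COLOR_RGB2HSV)
    m=((hsv[...,0]<14)&(hsv[...,1]>110)&(hsv[...,2]>40)&(P[...,2]<.09)&(P[...,2]>0.004)).astype(np.uint8)
    n,l,s,c=cv2.connectedComponentsWithStats(cv2.morphologyEx(m,cv2.MORPH_CLOSE,np.ones((3,3))))
    out=[]
    for i in range(1,n):
        if s[i,4]<600: continue
        q=P[(l==i)&(m>0)]; z=q[:,2]; zt=np.percentile(z,99)
        # plate top: mode of z under zt-0.03
        lo=z[z<zt-.03]; h,e=np.histogram(lo,bins=np.arange(0,.05,.001)); zp=e[h.argmax()]+.0005
        fin=q[z>zt-.006][:,:2].astype(np.float32)
        fr=cv2.minAreaRect(fin)
        pl=q[abs(z-zp)<.005][:,:2]; ar=cv2.minAreaRect(pl.astype(np.float32))
        def ang(r): 
            a=r[2] if r[1][0]>r[1][1] else r[2]+90
            return (a+90)%180-90
        print('comp',s[i,:4],'ztop %.4f plate %.4f'%(zt,zp),'fin',np.round(fr[0],4),np.round(fr[1],3),round(ang(fr),1),'plate',np.round(ar[0],4),np.round(ar[1],3),round(ang(ar),1))
E
python3 - <<'E'
from meas import *
z=np.load('w1.npz');im=z['im'];P=z['P']
packers(im,P)
for u,v in [(145,258),(130,258),(160,258),(145,247),(140,240),(300,300),(150,380)]: print(u,v,P[v,u].round(4))
# foot plate
m=np.zeros((400,640),bool);m[240:300,105:185]=1
q=P[m&(P[...,2]<.07)&(P[...,2]>.012)];h,e=np.histogram(q[:,2],bins=np.arange(0.01,.08,.001));print(h)
q=q[q[:,2]<e[h.argmax()]+.004];q=q[q[:,2]>e[h.argmax()]-.003];print(q.min(0),q.max(0),cv2.minAreaRect(q[:,:2].astype(np.float32)))
E
```

```text
comp [328  42  56 150] ztop 0.0769 plate 0.0315 fin [0.4558 0.1889] [0.012 0.069] -5.7 plate [0.4674 0.187 ] [0.049 0.177] -5.8
comp [230  54  43 143] ztop 0.0648 plate 0.0195 fin [0.4676 0.0563] [0.012 0.07 ] -6.0 plate [0.4788 0.0556] [0.05  0.177] -6.1
comp [283  56  42 142] ztop 0.0688 plate 0.0235 fin [0.4694 0.1238] [0.012 0.07 ] -2.9 plate [0.4806 0.1232] [0.049 0.177] -2.9
comp [467  64  71 139] ztop 0.0610 plate 0.0155 fin [0.4784 0.3802] [0.011 0.069] -5.6 plate [0.4901 0.3789] [0.049 0.177] -5.6
145 258 [ 0.6549 -0.1006  0.035 ]
130 258 [ 0.6561 -0.1229  0.0328]
160 258 [ 0.6561 -0.0806  0.0328]
145 247 [ 0.6548 -0.1165  0.0015]
140 240 [ 6.438e-01 -1.227e-01  3.000e-04]
300 300 [7.490e-01 1.126e-01 2.000e-04]
150 380 [0.4823 0.1079 0.4099]
[  0   0   0   0   0   0   0   0   0   0   0   1  11  20  26  35  27  34
  26  35  26  36 186 610 778 263  52  56  60  23  13  18  15  15  18  14
  18  22  27  21  23  20  17  21  24  15  21  19  13  17  11  19   8   7
  19  10   5   0   0   0   0   0   0   0   0   0   0   0   0]
[ 0.65020076 -0.14663171  0.03105983] [ 0.72379151 -0.06561478  0.03799627] ((0.6869868040084839, -0.10624043643474579), (0.08114315569400787, 0.07289934903383255), 89.16983795166016)
```

>>> apply_moves(commands="0 0 0 1;0 0 0 1;0 0 0 1;0 0 0 1;0 0 0 1;0 0 0 1;0 0 0 1;0 0 0 1;0 0 0 1;0 0 0 1;0 0 0 1;0 0 0 1")

```text
time_s: 2.7
tool_pos: [0.4983, 0.1496, 0.3306]
tool_rot: [0.683, -0.181, 0.684, 0.181]
force: [-1.1, 0.5, -0.3]
opening: 0.0852
```

>>> apply_moves(commands="0 0 0 1;0 0 0 0.4;0 -0.8 -0.45 0;0 -0.8 -0.45 0;0 -0.8 -0.45 0;0 -0.8 -0.45 0;0 -0.8 -0.45 0;0 -0.8 -0.45 0;0 -0.8 -0.45 0;0 -0.8 -0.45 0;0 -0.8 -0.45 0;0 -0.8 -0.45 0")

```text
time_s: 3.7
tool_pos: [0.4573, -0.217, 0.3308]
tool_rot: [0.693, -0.141, 0.693, 0.141]
force: [1.0, -0.8, 0.4]
opening: 0.0855
```

>>> apply_moves(commands="0 -0.8 -0.45 0;0 -0.8 -0.45 0;0 -0.8 -0.45 0; 0.5 -0.45 -0.25 0; 0.5 0 0 0;0.5 0 0 0;0 0 0 0")

```text
time_s: 4.28
tool_pos: [0.4423, -0.3447, 0.2671]
tool_rot: [0.692, -0.138, 0.694, 0.142]
force: [0.1, 0.4, 0.5]
opening: 0.0855
```

```bash
python3 - <<'E'
from meas import *
im,d,P,r,T=grab('wrist','w2.png');np.savez('w2.npz',im=im,d=d,P=P,rays=r,T=T)
near=(abs(P[...,0]-.444)<.07)&(abs(P[...,1]+.347)<.08)
q=P[near&(P[...,2]>.10)&(P[...,2]<.125)]
print(np.median(q[:,2]),cv2.minAreaRect(q[:,:2].astype(np.float32)))
q=P[near&(abs(P[...,2]-.063)<.005)]
print(np.median(q[:,2]),cv2.minAreaRect(q[:,:2].astype(np.float32)))
E
python3 plan.py 0.444 -0.347 0.082 23
```

```text
0.11242004911986211 ((0.44839030504226685, -0.3445594906806946), (0.01342198345810175, 0.06962673366069794), 22.848220825195312)
0.06275757070360355 ((0.44824859499931335, -0.3448353409767151), (0.09926168620586395, 0.11934493482112885), 82.1419677734375)
t 4.33 pos [ 0.443  -0.3448  0.2694] jaw dir deg 22.96 ax [-0.003  0.003 -1.   ] F [ 0.1 -0.7  0.1] M [-0.01 -0.05 -0.01] open 0.0857 j6 -1.18
turn units -0.009
after the turn, shift units [ 4.686 -0.078  0.009] norm 4.69
```

View pics/w2.png

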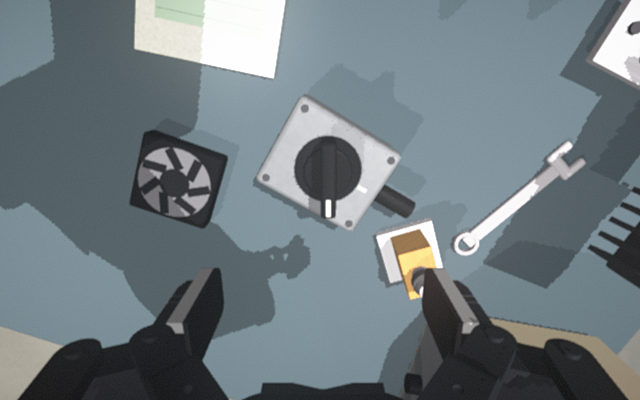

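```bash
python3 plan.py 0.447 -0.345 0.082 22.8
```

```text
t 4.33 pos [ 0.443  -0.3448  0.2694] jaw dir deg 22.96 ax [-0.003  0.003 -1.   ] F [ 0.1 -0.7  0.1] M [-0.01 -0.05 -0.01] open 0.0857 j6 -1.18
turn units 0.031
after the turn, shift units [ 4.686 -0.061  0.098] norm 4.69
```

>>> apply_moves(commands="0.8 -0.06 0.1 0;0.8 0 0 0;0.8 0 0 0;0.8 0 0 0;0.8 0 0 0;0.68 0 0 0;0 0 0 0;0 0 0 0")

```text
time_s: 5.0
tool_pos: [0.4486, -0.3459, 0.0845]
tool_rot: [0.693, -0.141, 0.693, 0.141]
force: [-0.4, 0.5, 0.4]
opening: 0.0853
```

>>> apply_moves(commands="0 0 0 0;0 0 0 0;0 0 0 0;0 0 0 0;0 0 0 0;0 0 0 0;0 0 0 0;0 0 0 0", fingers=1, newtons=40)

```text
time_s: 5.67
tool_pos: [0.4482, -0.3461, 0.0847]
tool_rot: [0.693, -0.141, 0.693, 0.141]
force: [-2.8, -0.9, 6.6]
opening: 0.0129
```

```bash
python3 plan.py
```

```text
t 5.67 pos [ 0.4482 -0.3461  0.0847] jaw dir deg 23.01 ax [ 0. -0. -1.] F [-2.8 -0.9  6.6] M [-0.02  0.5  -0.07] open 0.0129 j6 -1.18
```

>>> apply_moves(commands="0 0 0 -1;0 0 0 -1;0 0 0 -1;0 0 0 -1;0 0 0 -1;0 0 0 -1;0 0 0 -1;0 0 0 -1;0 0 0 -1;0 0 0 -1;0 0 0 -1;0 0 0 -0.8")

```text
time_s: 6.67
tool_pos: [0.4484, -0.3457, 0.0847]
tool_rot: [0.533, -0.465, 0.532, 0.465]
force: [0.6, 3.7, 6.7]
opening: 0.0134
```

>>> apply_moves(commands="0 0 0 -0.3;0 0 0 0;0 0 0 0")

```text
time_s: 6.92
tool_pos: [0.4484, -0.3457, 0.0847]
tool_rot: [0.528, -0.471, 0.528, 0.47]
force: [0.8, 4.4, 7.0]
opening: 0.0134
```

```bash
python3 plan.py
```

```text
t 6.92 pos [ 0.4484 -0.3457  0.0847] jaw dir deg 83.43 ax [ 0.001  0.    -1.   ] F [0.8 4.4 7. ] M [ 0.57 -0.01 -0.62] open 0.0134 j6 -2.23
```

>>> apply_moves(commands="0 0 0 0.2;0 0 0 0;0 0 0 0;0 0 0 0;0 0 0 0;0 0 0 0", fingers=-1)

```text
time_s: 7.42
tool_pos: [0.4483, -0.3459, 0.084]
tool_rot: [0.532, -0.466, 0.532, 0.466]
force: [0.1, -0.8, -0.1]
opening: 0.0838
```

>>> apply_moves(commands="-0.9 0 0 0;-0.9 0 0 0;-0.9 0 0 0;-0.9 0 0 0;-0.9 0 0 0;0 0 0 0;0 0 0 0")

```text
time_s: 8.0
tool_pos: [0.4486, -0.3462, 0.2659]
tool_rot: [0.532, -0.468, 0.531, 0.465]
force: [0.1, 0.1, -0.2]
opening: 0.0851
```

```bash
python3 - <<'E'
from meas import *
im,d,P,r,T=grab('wrist','w3.png');np.savez('w3.npz',im=im,d=d,P=P,rays=r,T=T)
near=(abs(P[...,0]-.444)<.07)&(abs(P[...,1]+.347)<.08)
q=P[near&(P[...,2]>.10)&(P[...,2]<.125)]
print(np.median(q[:,2]),cv2.minAreaRect(q[:,:2].astype(np.float32)))
q=P[near&(abs(P[...,2]-.063)<.005)]
print(np.median(q[:,2]),cv2.minAreaRect(q[:,:2].astype(np.float32)))
E
python3 plan.py 0.56 -0.105 0.27 90
```

```text
0.11243462107024976 ((0.4478703737258911, -0.34459882974624634), (0.013669198378920555, 0.0692688450217247), 82.41523742675781)
0.06279453186731654 ((0.44817453622817993, -0.3445660173892975), (0.09952538460493088, 0.1193525642156601), 81.9179916381836)
t 8.05 pos [ 0.4481 -0.3458  0.2641] jaw dir deg 82.52 ax [ 0.001 -0.    -1.   ] F [ 0.1 -0.7 -0.6] M [0.01 0.02 0.03] open 0.0855 j6 -2.21
turn units -1.497
after the turn, shift units [-0.147 -2.797  6.02 ] norm 6.64
```

View pics/w3.png

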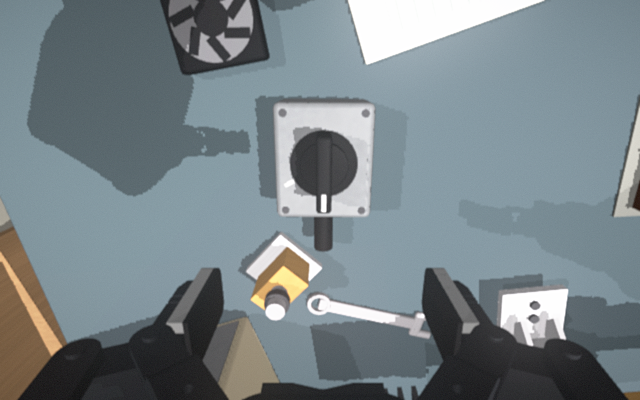

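```bash
python3 plan.py 0.63 -0.105 0.26 90
```

```text
t 8.05 pos [ 0.4481 -0.3458  0.2641] jaw dir deg 82.52 ax [ 0.001 -0.    -1.   ] F [ 0.1 -0.7 -0.6] M [0.01 0.02 0.03] open 0.0855 j6 -2.21
turn units -1.497
after the turn, shift units [ 0.104 -4.547  6.02 ] norm 7.54
```

>>> apply_moves(commands="0 0 0 -0.75;0 0 0 -0.75;0.01 -0.57 0.75 0;0.01 -0.57 0.75 0;0.01 -0.57 0.75 0;0.01 -0.57 0.75 0;0.01 -0.57 0.75 0;0.01 -0.57 0.75 0;0.01 -0.57 0.75 0;0.03 -0.57 0.75 0;0 0 0 0;0 0 0 0")

```text
time_s: 9.05
tool_pos: [0.6308, -0.1041, 0.2576]
tool_rot: [0.499, -0.5, 0.5, 0.502]
force: [-0.9, -0.4, -0.5]
opening: 0.0852
```

```bash
python3 - <<'E'
from meas import *
im,d,P,r,T=grab('wrist','w4.png');np.savez('w4.npz',im=im,d=d,P=P,rays=r,T=T)
q=P[(P[...,2]<.06)&(P[...,2]>.025)&(abs(P[...,1]+.105)<.06)&(P[...,0]>.6)&(P[...,0]<.72)]
h,e=np.histogram(q[:,2],bins=np.arange(0.02,.06,.001));print(dict(zip(e.round(3),h)))
z0=e[h.argmax()]+.0005;q=q[abs(q[:,2]-z0)<.003]
print(z0,np.median(q[:,2]),q.min(0),q.max(0),cv2.minAreaRect(q[:,:2].astype(np.float32)))
# front edge: bin by y
b=[]
for y in np.arange(-.14,-.07,.003):
    s=q[abs(q[:,1]-y)<.0015]
    if len(s): b.append((y,np.sort(s[:,0])[:3].mean()))
b=np.array(b);print(b.round(4).tolist());print(np.polyfit(b[:,0],b[:,1],1), np.degrees(np.polyfit(b[:,0],b[:,1],1)[0]))
qb=P[(abs(P[...,2])<.01)&(P[...,0]<.62)&(P[...,0]>.5)];print('bench z',np.median(qb[:,2]))
E
python3 plan.py
```

```text
{np.float64(0.02): np.int64(0), np.float64(0.021): np.int64(0), np.float64(0.022): np.int64(0), np.float64(0.023): np.int64(0), np.float64(0.024): np.int64(0), np.float64(0.025): np.int64(22), np.float64(0.026): np.int64(19), np.float64(0.027): np.int64(12), np.float64(0.028): np.int64(18), np.float64(0.029): np.int64(25), np.float64(0.03): np.int64(15), np.float64(0.031): np.int64(26), np.float64(0.032): np.int64(214), np.float64(0.033): np.int64(1273), np.float64(0.034): np.int64(1644), np.float64(0.035): np.int64(435), np.float64(0.036): np.int64(36), np.float64(0.037): np.int64(67), np.float64(0.038): np.int64(96), np.float64(0.039): np.int64(16), np.float64(0.04): np.int64(1), np.float64(0.041): np.int64(3), np.float64(0.042): np.int64(2), np.float64(0.043): np.int64(0), np.float64(0.044): np.int64(1), np.float64(0.045): np.int64(1), np.float64(0.046): np.int64(3), np.float64(0.047): np.int64(10), np.float64(0.048): np.int64(17), np.float64(0.049): np.int64(15), np.float64(0.05): np.int64(15), np.float64(0.051): np.int64(33), np.float64(0.052): np.int64(25), np.float64(0.053): n
[... 343 characters left out ...]
08023204654455185, 0.06919794529676437), 89.3161849975586)
[[-0.14, 0.6512], [-0.137, 0.6516], [-0.134, 0.6511], [-0.131, 0.6515], [-0.128, 0.6514], [-0.125, 0.6511], [-0.122, 0.6514], [-0.119, 0.6512], [-0.116, 0.6516], [-0.113, 0.6516], [-0.11, 0.6518], [-0.107, 0.6518], [-0.104, 0.6517], [-0.101, 0.6517], [-0.098, 0.6516], [-0.095, 0.6519], [-0.092, 0.6522], [-0.089, 0.6521], [-0.086, 0.652], [-0.083, 0.6518], [-0.08, 0.6519], [-0.077, 0.6523], [-0.074, 0.6522], [-0.071, 0.6522]]
[0.01532098 0.65332539] 0.877827568515304
bench z 0.0009325169960256452
t 9.1 pos [ 0.6302 -0.1053  0.2581] jaw dir deg 90.1 ax [-0.003  0.001 -1.   ] F [-0.  -0.8 -1.1] M [ 0.02 -0.04 -0.01] open 0.0853 j6 -1.84
```

View pics/w4.png

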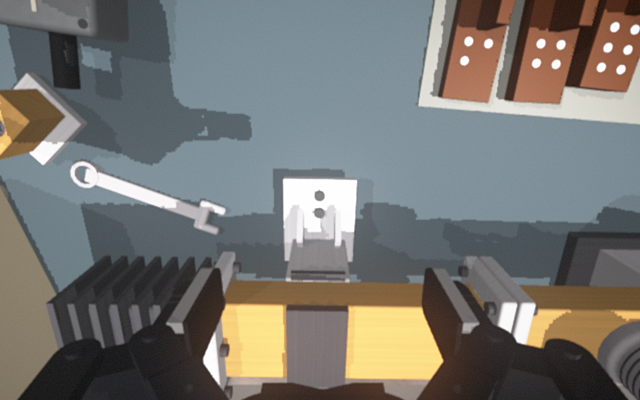

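```bash
sed -i 's/(cur-a\[3\]+90)%180-90/(cur-a[3]+180)%360-180/' plan.py; sed -n 8,12p plan.py
```

```text
if len(a)>3:
        cur=np.degrees(np.arctan2(R[1,2],R[0,2])); d=(cur-a[3]+180)%360-180   # tool x down: +turn is clockwise from above
        print('turn units',round(d/5,3)); 
        R=R@Ro.from_euler('x',d,degrees=True).as_matrix()
    s=R.T@(np.array(a[:3])-T[:3,3])/0.04
```

>>> apply_moves(commands="0 0 0 1;0 0 0 1;0 0 0 1;0 0 0 1;0 0 0 1;0 0 0 1;0 0 0 1;0 0 0 1;0 0 0 1;0 0 0 1;0 0 0 1;0 0 0 1")

```text
time_s: 10.1
tool_pos: [0.6296, -0.1074, 0.2594]
tool_rot: [0.683, -0.181, 0.684, 0.181]
force: [1.1, 0.3, 0.0]
opening: 0.0854
```

>>> apply_moves(commands="0 0 0 1;0 0 0 1;0 0 0 1;0 0 0 1;0 0 0 1;0 0 0 1;0 0 0 1;0 0 0 1;0 0 0 1;0 0 0 1;0 0 0 1;0 0 0 1")

```text
time_s: 11.1
tool_pos: [0.6296, -0.1074, 0.2594]
tool_rot: [0.682, 0.185, 0.683, -0.185]
force: [-0.7, -0.7, -0.3]
opening: 0.0857
```

>>> apply_moves(commands="0 0 0 1;0 0 0 1;0 0 0 1;0 0 0 1;0 0 0 1;0 0 0 1;0 0 0 1;0 0 0 1;0 0 0 1;0 0 0 1;0 0 0 1;0 0 0 1")

```text
time_s: 12.1
tool_pos: [0.6296, -0.1074, 0.2594]
tool_rot: [-0.498, -0.501, -0.499, 0.502]
force: [0.9, -0.1, -0.5]
opening: 0.0856
```

```bash
python3 plan.py 0.46 0.35 0.25 -95.6; python3 plan.py 0.5 0.1 0.25 -95.6
```

```text
t 12.1 pos [ 0.6296 -0.1074  0.2594] jaw dir deg -90.35 ax [-0.001  0.    -1.   ] F [ 0.9 -0.1 -0.5] M [-0.02 -0.03 -0.01] open 0.0856 j6 1.3
turn units 1.051
after the turn, shift units [  0.243  -5.337 -10.967] norm 12.2
t 12.1 pos [ 0.6296 -0.1074  0.2594] jaw dir deg -90.35 ax [-0.001  0.    -1.   ] F [ 0.9 -0.1 -0.5] M [-0.02 -0.03 -0.01] open 0.0856 j6 1.3
turn units 1.051
after the turn, shift units [ 0.24  -3.731 -4.844] norm 6.12
```

>>> apply_moves(commands="0 0 0 0.5;0 0 0 0.55;0 -0.41 -0.84 0;0 -0.41 -0.84 0;0 -0.41 -0.84 0;0 -0.41 -0.84 0;0 -0.41 -0.84 0;0 -0.41 -0.84 0;0 -0.41 -0.84 0;0 -0.41 -0.84 0;0 -0.41 -0.84 0;0 -0.41 -0.84 0")

```text
time_s: 13.1
tool_pos: [0.497, 0.2436, 0.2596]
tool_rot: [-0.476, -0.522, -0.476, 0.523]
force: [0.5, 0.4, -0.5]
opening: 0.0854
```

>>> apply_moves(commands="0 -0.41 -0.84 0;0 -0.41 -0.84 0;0 -0.41 -0.84 0;0 0 0 0;0 0 0 0", fingers=-0.1)

```text
time_s: 13.52
tool_pos: [0.4575, 0.3487, 0.2594]
tool_rot: [-0.477, -0.522, -0.477, 0.522]
force: [-0.7, -0.3, 0.2]
opening: 0.0472
```

```bash
python3 - <<'E'
from meas import *
im,d,P,r,T=grab('wrist','w5.png');np.savez('w5.npz',im=im,d=d,P=P,rays=r,T=T)
packers(im,P)
q=P[(P[...,2]<.008)&(abs(P[...,1]-.28)<.03)&(abs(P[...,0]-.47)<.05)];print('mat z',np.median(q[:,2]),len(q))
E
python3 plan.py
```

```text
comp [441  20 199 196] ztop 0.0760 plate 0.0195 fin [0.4565 0.1609] [0.07  0.076] -88.5 plate [0.4804 0.0878] [0.122 0.18 ] -2.9
comp [266  41  49 165] ztop 0.0609 plate 0.0155 fin [0.4782 0.3812] [0.012 0.069] -5.5 plate [0.4904 0.38  ] [0.048 0.177] -5.4
mat z 0.0037577373328391284 4678
t 13.57 pos [0.4581 0.3477 0.2595] jaw dir deg -95.23 ax [-0.001 -0.001 -1.   ] F [-1.3 -1.  -0.2] M [-0.03  0.01  0.03] open 0.0472 j6 2.2
```

View pics/w5.png

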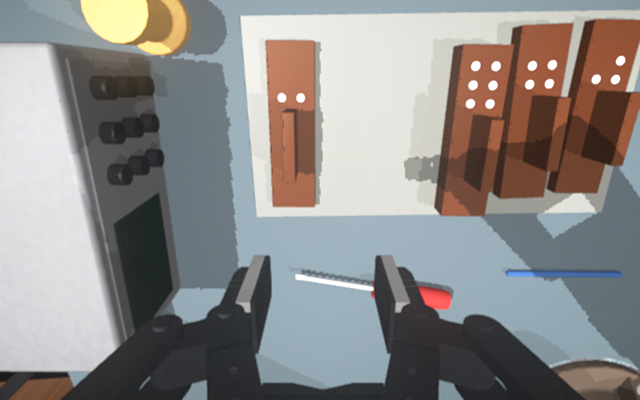

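```bash
python3 plan.py 0.4783 0.3805 0.021 -95.5
```

```text
t 13.57 pos [0.4581 0.3477 0.2595] jaw dir deg -95.23 ax [-0.001 -0.001 -1.   ] F [-1.3 -1.  -0.2] M [-0.03  0.01  0.03] open 0.0472 j6 2.2
turn units 0.054
after the turn, shift units [ 5.962  0.428 -0.87 ] norm 6.04
```

>>> apply_moves(commands="0.2 0.43 -0.87 0.05;0.9 0 0 0;0.9 0 0 0;0.9 0 0 0;0.9 0 0 0;0.9 0 0 0;0.7 0 0 0;0.4 0 0 0;0.16 0 0 0;0 0 0 0")

```text
time_s: 14.4
tool_pos: [0.4788, 0.3797, 0.0204]
tool_rot: [-0.475, -0.523, -0.475, 0.525]
force: [1.1, -0.8, 1.4]
opening: 0.047
```

>>> apply_moves(commands="0 0 0 0;0 0 0 0;0 0 0 0;0 0 0 0;0 0 0 0;0 0 0 0", fingers=1, newtons=60)

```text
time_s: 14.9
tool_pos: [0.4792, 0.3818, 0.0233]
tool_rot: [0.476, 0.524, 0.475, -0.522]
force: [0.8, -3.3, 6.8]
opening: 0.0112
```

```bash
python3 plan.py
```

```text
t 14.9 pos [0.4792 0.3818 0.0233] jaw dir deg -95.48 ax [ 0.002  0.001 -1.   ] F [ 0.8 -3.3  6.8] M [-0.51 -0.08 -0.06] open 0.0112 j6 2.23
```

>>> apply_moves(commands="-0.3 0 0 0;-0.6 0 0 0;-0.6 0 0 0;-0.6 0 0 0;-0.6 0 0 0;-0.3 0 0 0;0 0 0 0")

```text
time_s: 15.48
tool_pos: [0.4792, 0.3823, 0.1451]
tool_rot: [0.476, 0.525, 0.475, -0.521]
force: [0.5, -0.6, -3.4]
opening: 0.0113
```

```bash
python3 plan.py 0.51 -0.107 0.14 -90.85
```

```text
t 15.48 pos [0.4792 0.3823 0.1451] jaw dir deg -95.47 ax [ 0.004  0.003 -1.   ] F [ 0.5 -0.6 -3.4] M [-0.01 -0.   -0.01] open 0.0113 j6 2.23
turn units -0.924
after the turn, shift units [ 0.096  0.951 12.22 ] norm 12.26
```

>>> apply_moves(commands="0 0 0 -0.46;0 0 0 -0.46;0 0.04 0.4 0;0 0.07 0.8 0;0 0.07 0.85 0;0 0.07 0.85 0;0 0.07 0.85 0;0 0.07 0.85 0;0 0.07 0.85 0;0 0.07 0.85 0;0 0.07 0.85 0;0 0.07 0.85 0")

```text
time_s: 16.48
tool_pos: [0.4994, 0.0592, 0.1409]
tool_rot: [-0.496, -0.504, -0.496, 0.504]
force: [1.1, 0.3, -2.3]
opening: 0.0114
```

>>> apply_moves(commands="0 0.06 0.85 0;0 0.06 0.85 0;0 0.06 0.85 0;0 0.06 0.85 0;0 0.06 0.6 0;0 0.04 0.22 0;0 0 0 0")

```text
time_s: 17.07
tool_pos: [0.5108, -0.1096, 0.1409]
tool_rot: [-0.495, -0.505, -0.496, 0.505]
force: [0.2, 1.3, -1.5]
opening: 0.0113
```

```bash
cat > look.py <<'E'
import sys
from meas import *
im,d,P,r,T=grab('wrist',sys.argv[1]+'.png');np.savez(sys.argv[1]+'.npz',im=im,d=d,P=P,rays=r,T=T)
packers(im,P)
E
python3 look.py w6;python3 plan.py 0.51 -0.107 0.03 -90.85
```

```text
comp [  0 116 163 228] ztop 0.0674 plate 0.0195 fin [0.4682 0.0885] [0.083 0.07 ] 89.6 plate [0.4719 0.0968] [0.133 0.203] -5.8
t 17.12 pos [ 0.5106 -0.1082  0.1409] jaw dir deg -91.02 ax [-0.001  0.001 -1.   ] F [-0.4  0.7 -3.2] M [-0.01 -0.02 -0.01] open 0.0111 j6 1.25
turn units -0.034
after the turn, shift units [ 2.773 -0.013 -0.028] norm 2.77
```

View pics/w6.png

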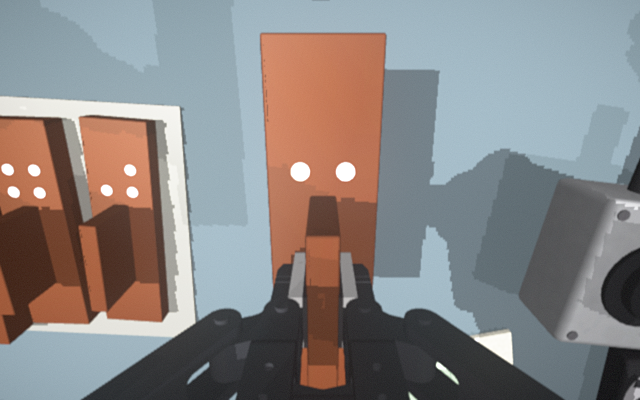

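```bash
cat > held.py <<'E'
import sys
from meas import *
def held(npz):
    z=np.load(npz+'.npz');im=z['im'];P=z['P'];d=z['d']
    hsv=cv2.cvtColor(im,cv2.COLOR_RGB2HSV)
    m=(hsv[...,0]<14)&(hsv[...,1]>110)&(hsv[...,2]>40)&(d<.27)
    Tt=z['T']@np.linalg.inv(np.array(get_calibration('wrist')['mount']))
    u=np.arange(640)[None,:].repeat(400,0)
    q=P[m&(u>200)&(u<450)]; qt=(q-Tt[:3,3])@Tt[:3,:3]
    # plate ahead of the fin
    f=qt[(qt[:,1]>.038)]
    A=np.c_[f[:,1],f[:,2],np.ones(len(f))]; co=np.linalg.lstsq(A,f[:,0],rcond=None)[0]
    print('plate top in tool x: at fin centre %.4f, pitch deg %.2f roll deg %.2f'%(co[2],np.degrees(co[0]),np.degrees(co[1])))
    R=cv2.minAreaRect(f[:,1:].astype(np.float32)); a=(R[2]+45)%90-45
    print('rect centre y,z',np.round(R[0],4),np.round(R[1],3),'yaw rel',round(a,2),'tip y',f[:,1].max().round(4))
    fin=qt[(qt[:,0]<co[2]-.03)&(qt[:,1]<.045)]; print('fin y max',fin[:,1].max().round(4) if len(fin) else None)
held(sys.argv[1])
E
python3 held.py w6
```

```text
plate top in tool x: at fin centre 0.0076, pitch deg 0.13 roll deg -0.02
rect centre y,z [ 0.0692 -0.0007] [0.05  0.062] yaw rel -0.01 tip y 0.1004
fin y max 0.0347
```

>>> apply_moves(commands="0.5 -0.01 -0.03 -0.03;0.8 0 0 0;0.8 0 0 0;0.5 0 0 0;0.3 0 0 0;0.08 0 0 0;0 0 0 0")

```text
time_s: 17.7
tool_pos: [0.5103, -0.1052, 0.0218]
tool_rot: [-0.496, -0.503, -0.498, 0.503]
force: [0.3, 0.7, -1.4]
opening: 0.0113
```

```bash
python3 look.py w7; python3 held.py w7; python3 plan.py 0.6 -0.107 0.0205 -90.85
```

```text
comp [260  34 125 355] ztop 0.0590 plate 0.0135 fin [ 0.5113 -0.1041] [0.067 0.015] 0.9 plate [ 0.5215 -0.1046] [0.049 0.178] -0.7
comp [  0 143  89 257] ztop 0.0329 plate 0.0005 fin [0.4651 0.0502] [0.003 0.053] -6.1 plate [0.4935 0.0319] [0.15  0.015] 1.9
plate top in tool x: at fin centre 0.0076, pitch deg 0.12 roll deg -0.01
rect centre y,z [ 0.0692 -0.0007] [0.049 0.062] yaw rel -0.09 tip y 0.1004
fin y max 0.0346
t 17.75 pos [ 0.5109 -0.1056  0.0227] jaw dir deg -90.68 ax [-0.  0. -1.] F [ 0.6  0.1 -2. ] M [-0.01  0.02  0.03] open 0.0109 j6 1.25
turn units 0.034
after the turn, shift units [5.300e-02 2.229e+00 2.000e-03] norm 2.23
```

View pics/w7.png

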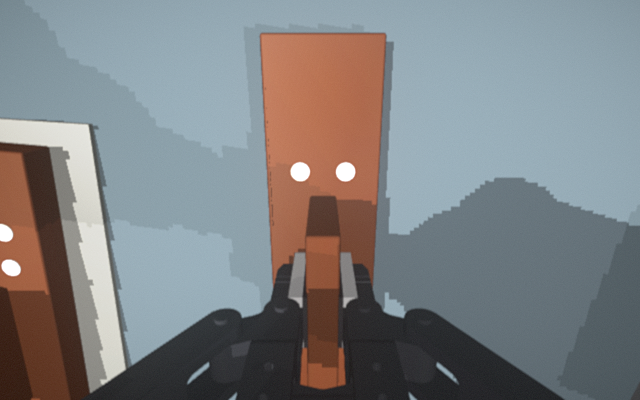

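>>> apply_moves(commands="0.03 0.2 0 0.03;0.02 0.3 0 0;0 0.3 0 0;0 0.3 0 0;0 0.3 0 0;0 0.3 0 0;0 0.3 0 0;0 0.3 0 0;0 0.2 0 0;0 0 0 0")

```text
time_s: 18.58
tool_pos: [0.6129, -0.108, 0.0214]
tool_rot: [0.497, 0.504, 0.495, -0.503]
force: [0.0, 0.6, -1.0]
opening: 0.0111
```

```bash
python3 plan.py; python3 look.py w8
```

```text
t 18.58 pos [ 0.6129 -0.108   0.0214] jaw dir deg -90.87 ax [ 0.003 -0.001 -1.   ] F [ 0.   0.6 -1. ] M [ 0.02  0.02 -0.02] open 0.0111 j6 1.31
comp [271 208 103 181] ztop 0.0590 plate 0.0135 fin [ 0.6137 -0.1068] [0.067 0.015] 1.0 plate [ 0.5879 -0.1068] [0.049 0.106] -1.0
comp [  0 328  96  72] ztop 0.0208 plate 0.0005 fin [0.551  0.0444] [0.045 0.038] 84.6 plate [0.5671 0.0368] [0.033 0.006] 73.1
```

View pics/w8.png

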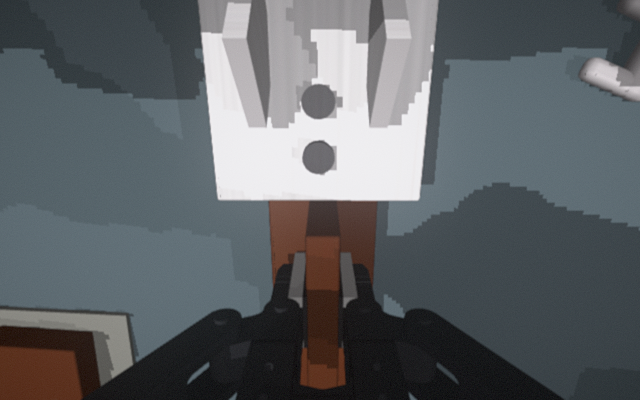

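```bash
cat > foot.py <<'E'
import sys
from h import *
z=np.load(sys.argv[1]+'.npz');P=z['P'];im=z['im']
q=P[(abs(P[...,2]-.034)<.004)&(im.min(-1)>150)&(P[...,0]>.62)&(P[...,0]<.69)&(abs(P[...,1]+.107)<.06)]
print(len(q),'z',np.median(q[:,2]),'ylim',q[:,1].min().round(4),q[:,1].max().round(4))
b=[]
for y in np.arange(-.14,-.07,.003):
    s=q[abs(q[:,1]-y)<.0015]
    if len(s)>3: b.append((y,np.sort(s[:,0])[:3].mean()))
b=np.array(b);c=np.polyfit(b[:,0],b[:,1],1);print('edge x at -.107:',np.polyval(c,-.107).round(4),'yaw deg',-np.degrees(c[0]).round(2))
E
python3 foot.py w8
```

```text
18548 z 0.03403959105502155 ylim -0.1469 -0.0659
edge x at -.107: 0.6514 yaw deg -1.24
```

>>> apply_moves(commands="0 -0.4 0 0;0 -0.5 0 0;0 -0.5 0 0;0 -0.5 0 0;0 -0.5 0 0;0 -0.2 0 0;-0.7 0 0 0;-0.8 0 0 0;-0.8 0 0 0;-0.7 0 0 0;0 0 0 0")

```text
time_s: 19.55
tool_pos: [0.5088, -0.107, 0.1456]
tool_rot: [0.499, 0.505, 0.494, -0.503]
force: [0.1, -0.5, -2.3]
opening: 0.0108
```

```bash
python3 plan.py 0.479 0.381 0.14 -95.5
```

```text
t 19.55 pos [ 0.5088 -0.107   0.1456] jaw dir deg -90.89 ax [ 0.008 -0.003 -1.   ] F [ 0.1 -0.5 -2.3] M [ 0.01 -0.02 -0.04] open 0.0108 j6 1.25
turn units 0.923
after the turn, shift units [  0.103  -1.912 -12.072] norm 12.22
```

>>> apply_moves(commands="0 0 0 0.46;0 0 0 0.46;0 -0.1 -0.5 0;0 -0.13 -0.83 0;0 -0.13 -0.83 0;0 -0.13 -0.83 0;0 -0.13 -0.83 0;0 -0.13 -0.83 0;0 -0.13 -0.83 0;0 -0.13 -0.83 0;0 -0.13 -0.83 0;0 -0.13 -0.83 0")

```text
time_s: 20.55
tool_pos: [0.4863, 0.2174, 0.1401]
tool_rot: [-0.475, -0.523, -0.476, 0.523]
force: [1.1, -0.2, -1.6]
opening: 0.0114
```

>>> apply_moves(commands="0 -0.13 -0.83 0;0 -0.13 -0.83 0;0 -0.13 -0.83 0;0 -0.13 -0.83 0;0 -0.12 -0.5 0;0 0 -0.3 0;0 0 0 0")

```text
time_s: 21.13
tool_pos: [0.4768, 0.384, 0.1398]
tool_rot: [0.476, 0.523, 0.476, -0.523]
force: [-0.4, -0.5, -2.4]
opening: 0.0114
```

```bash
python3 plan.py 0.479 0.3815 0.0235 -95.5; python3 look.py w9; python3 held.py w9
```

```text
t 21.13 pos [0.4768 0.384  0.1398] jaw dir deg -95.37 ax [-0.  0. -1.] F [-0.4 -0.5 -2.4] M [0.04 0.   0.  ] open 0.0114 j6 2.23
turn units 0.026
after the turn, shift units [2.908 0.061 0.058] norm 2.91
comp [522  54 118 233] ztop 0.0762 plate 0.0315 fin [0.4561 0.189 ] [0.014 0.069] -6.1 plate [0.4677 0.1881] [0.052 0.179] -5.8
plate top in tool x: at fin centre 0.0076, pitch deg 0.13 roll deg 0.00
rect centre y,z [ 0.0692 -0.0007] [0.049 0.062] yaw rel -0.01 tip y 0.1004
fin y max 0.0345
```

View pics/w9.png

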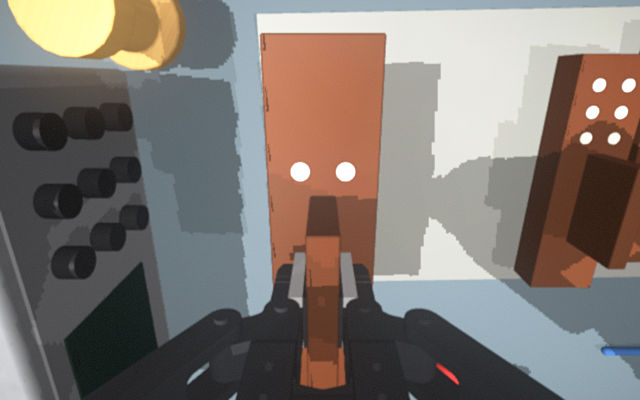

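>>> apply_moves(commands="0.4 0.06 0.2 0.03;0.8 0 0 0;0.8 0 0 0;0.5 0 0 0;0.28 0 0 0;0.1 0 0 0;0 0 0 0")

```text
time_s: 21.77
tool_pos: [0.479, 0.3733, 0.025]
tool_rot: [-0.475, -0.524, -0.475, 0.524]
force: [0.1, -0.3, -2.0]
opening: 0.0115
```

```bash
python3 plan.py
```

```text
t 21.77 pos [0.479  0.3733 0.025 ] jaw dir deg -95.69 ax [-0.001 -0.    -1.   ] F [ 0.1 -0.3 -2. ] M [ 0.02  0.09 -0.  ] open 0.0115 j6 2.22
```

>>> apply_moves(commands="0.05 0 0 0;0 0 0 0;0 0 0 0")

```text
time_s: 22.02
tool_pos: [0.4792, 0.3743, 0.0244]
tool_rot: [0.475, 0.525, 0.475, -0.523]
force: [-0.2, 0.5, -0.8]
opening: 0.011
```

>>> apply_moves(commands="0 0 0 0;0 0 0 0;0 0 0 0;0 0 0 0;0 0 0 0", fingers=-0.1)

```text
time_s: 22.43
tool_pos: [0.4788, 0.3741, 0.0235]
tool_rot: [0.475, 0.524, 0.475, -0.524]
force: [0.1, 0.3, 0.7]
opening: 0.0472
```

>>> apply_moves(commands="-0.5 0 0 0;-0.8 0 0 0;-0.8 0 0 0;-0.8 0 0 0;-0.8 0 0 0;-0.8 0 0 0;-0.8 0 0 0;0 0 0 0")

```text
time_s: 23.1
tool_pos: [0.4802, 0.3751, 0.2417]
tool_rot: [0.475, 0.527, 0.474, -0.521]
force: [0.7, 0.5, -0.2]
opening: 0.0469
```

```bash
python3 look.py w10; python3 plan.py 0.46 0.056 0.24 -95.9
```

```text
comp [472  40 168 199] ztop 0.0762 plate 0.0235 fin [0.4555 0.1891] [0.013 0.07 ] -6.3 plate [0.4813 0.1262] [0.181 0.18 ] 88.3
comp [301  63  49 166] ztop 0.0608 plate 0.0155 fin [0.4778 0.3749] [0.011 0.07 ] -5.8 plate [0.4908 0.374 ] [0.048 0.177] -5.7
t 23.15 pos [0.4795 0.3746 0.2387] jaw dir deg -95.63 ax [ 0.005  0.003 -1.   ] F [ 0.7  0.5 -0.2] M [-0.    0.04 -0.04] open 0.0471 j6 2.22
turn units 0.054
after the turn, shift units [-0.061  0.333  7.974] norm 7.98
```

View pics/w10.png

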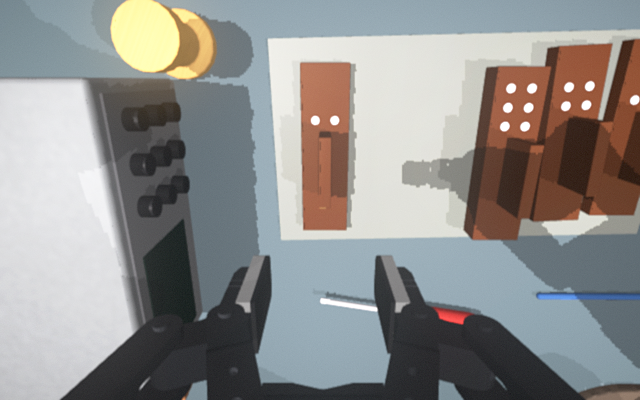

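>>> apply_moves(commands="0 0.03 0.5 0.05;0 0.03 0.83 0;0 0.04 0.83 0;0 0.04 0.83 0;0 0.04 0.83 0;0 0.04 0.83 0;0 0.04 0.83 0;0 0.04 0.83 0;0 0.03 0.83 0;0 0 0.6 0;0 0 0.23 0;0 0 0 0")

```text
time_s: 24.15
tool_pos: [0.4589, 0.0542, 0.2347]
tool_rot: [-0.473, -0.525, -0.473, 0.526]
force: [-0.0, 0.6, -0.6]
opening: 0.0468
```

```bash
python3 look.py w11; python3 plan.py 0.4676 0.0563 0.026 -95.9
```

```text
comp [295  49  51 174] ztop 0.0648 plate 0.0195 fin [0.4675 0.0564] [0.011 0.07 ] -5.9 plate [0.4795 0.0548] [0.048 0.177] -5.9
comp [217  54  69 176] ztop 0.0688 plate 0.0235 fin [0.4689 0.1235] [0.013 0.069] -2.8 plate [0.4812 0.1228] [0.05  0.178] -2.9
comp [  0  75  64 165] ztop 0.0544 plate 0.0155 fin [0.4638 0.3705] [0.003 0.038] -5.9 plate [0.4903 0.3708] [0.05  0.177] -7.6
comp [158  78  70 171] ztop 0.0768 plate 0.0315 fin [0.4555 0.188 ] [0.012 0.07 ] -5.1 plate [0.4677 0.1869] [0.05  0.177] -5.8
t 24.2 pos [0.4592 0.0553 0.2349] jaw dir deg -96.0 ax [-0.001  0.    -1.   ] F [0.5 0.3 0.5] M [ 0.03  0.01 -0.01] open 0.0471 j6 1.65
turn units -0.019
after the turn, shift units [ 5.222  0.211 -0.045] norm 5.23
```

View pics/w11.png

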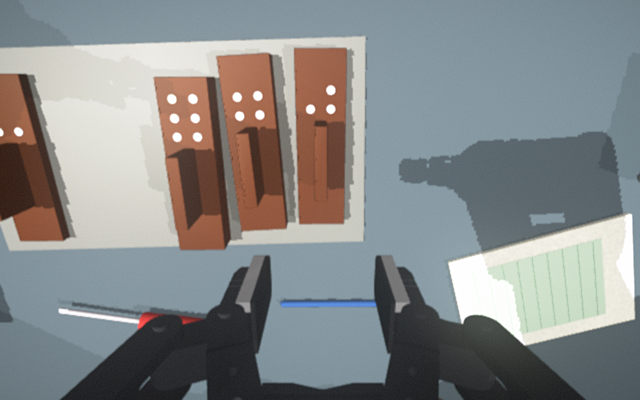

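>>> apply_moves(commands="0.3 0.21 -0.04 0;0.8 0 0 0;0.9 0 0 0;0.9 0 0 0;0.9 0 0 0;0.8 0 0 0;0.4 0 0 0;0.24 0 0 0;0 0 0 0")

```text
time_s: 24.95
tool_pos: [0.4671, 0.0574, 0.0239]
tool_rot: [-0.473, -0.524, -0.475, 0.526]
force: [0.0, 0.3, 0.4]
opening: 0.0473
```

>>> apply_moves(commands="0 0 0 0;0 0 0 0;0 0 0 0;0 0 0 0;0 0 0 0;0 0 0 0", fingers=1)

```text
time_s: 25.45
tool_pos: [0.4684, 0.0565, 0.027]
tool_rot: [0.474, 0.526, 0.473, -0.524]
force: [-0.2, 2.5, 8.0]
opening: 0.0114
```

>>> apply_moves(commands="-0.3 0 0 0;-0.6 0 0 0;-0.7 0 0 0;-0.7 0 0 0;-0.7 0 0 0;0 0 0 0;0 0 0 0")

```text
time_s: 26.03
tool_pos: [0.4682, 0.0563, 0.1473]
tool_rot: [0.475, 0.526, 0.473, -0.524]
force: [-0.6, -0.5, -3.4]
opening: 0.0114
```

```bash
python3 plan.py 0.508 -0.107 0.14 -91; python3 look.py w12; python3 held.py w12
```

```text
t 26.03 pos [0.4682 0.0563 0.1473] jaw dir deg -95.89 ax [ 0.004  0.    -1.   ] F [-0.6 -0.5 -3.4] M [ 0.01  0.09 -0.01] open 0.0114 j6 1.65
turn units -0.978
after the turn, shift units [0.185 1.067 4.065] norm 4.21
comp [189  60  83 222] ztop 0.0686 plate 0.0235 fin [0.4688 0.1235] [0.013 0.07 ] -3.1 plate [0.4808 0.1229] [0.05  0.179] -2.8
comp [105  91 106 215] ztop 0.0766 plate 0.0315 fin [0.4553 0.1881] [0.013 0.071] -5.0 plate [0.4676 0.1867] [0.05  0.179] -5.6
plate top in tool x: at fin centre 0.0137, pitch deg -1.88 roll deg -78.65
rect centre y,z [ 0.0693 -0.0346] [0.063 0.117] yaw rel 0.04 tip y 0.1006
fin y max 0.0347
```

>>> apply_moves(commands="0 0 0 -0.5;0 0 0 -0.48;0 0.1 0.4 0;0 0.2 0.75 0;0 0.2 0.8 0;0 0.2 0.8 0;0 0.2 0.7 0;0.1 0.17 0.4 0;0.1 0 0.22 0;0 0 0 0;0 0 0 0")

```text
time_s: 27.0
tool_pos: [0.5067, -0.1067, 0.1365]
tool_rot: [-0.495, -0.504, -0.496, 0.505]
force: [0.1, 0.6, -2.4]
opening: 0.011
```

```bash
python3 look.py w13; python3 held.py w13;  python3 plan.py 0.508 -0.107 0.025 -91
```

```text
comp [  0 111  94 232] ztop 0.0677 plate 0.0235 fin [0.4594 0.1178] [0.01  0.054] -12.9 plate [0.4725 0.1267] [0.069 0.2  ] -7.3
plate top in tool x: at fin centre 0.0073, pitch deg 0.16 roll deg -0.01
rect centre y,z [ 0.0694 -0.0007] [0.049 0.063] yaw rel -0.0 tip y 0.1007
fin y max 0.0347
t 27.05 pos [ 0.507  -0.1063  0.137 ] jaw dir deg -90.97 ax [-0.002  0.001 -1.   ] F [ 0.1 -0.4 -2.5] M [-0.07  0.01 -0.01] open 0.0108 j6 1.25
turn units 0.005
after the turn, shift units [2.8   0.031 0.02 ] norm 2.8
```

>>> apply_moves(commands="0.5 0.03 0.02 0;0.8 0 0 0;0.7 0 0 0;0.5 0 0 0;0.25 0 0 0;0.04 0 0 0;0 0 0 0;0 0 0 0")

```text
time_s: 27.72
tool_pos: [0.5095, -0.1078, 0.0271]
tool_rot: [0.496, 0.504, 0.495, -0.504]
force: [0.3, -0.7, -2.7]
opening: 0.0114
```

```bash
python3 plan.py 0.612 -0.107 0.025 -91
```

```text
t 27.72 pos [ 0.5095 -0.1078  0.0271] jaw dir deg -90.96 ax [ 0.001 -0.    -1.   ] F [ 0.3 -0.7 -2.7] M [ 0.    0.04 -0.08] open 0.0114 j6 1.25
turn units 0.009
after the turn, shift units [ 0.057  2.563 -0.064] norm 2.56
```

>>> apply_moves(commands="0.05 0.1 -0.03 0;0 0.3 0 0;0 0.3 0 0;0 0.3 0 0;0 0.3 0 0;0 0.3 0 0;0 0.3 0 0;0 0.3 0 0;0 0.25 0 0;0 0.1 0 0;0 0 0 0")

```text
time_s: 28.63
tool_pos: [0.6119, -0.1085, 0.0247]
tool_rot: [0.496, 0.505, 0.495, -0.504]
force: [-0.4, 0.1, -3.0]
opening: 0.0111
```

```bash
python3 plan.py; python3 look.py w14;python3 foot.py w14; python3 plan.py 0.508 -0.107 0.14 -91
```

```text
t 28.63 pos [ 0.6119 -0.1085  0.0247] jaw dir deg -90.97 ax [ 0.002 -0.    -1.   ] F [-0.4  0.1 -3. ] M [-0.05  0.02  0.  ] open 0.0111 j6 1.31
comp [270 207 105 182] ztop 0.0626 plate 0.0175 fin [ 0.6131 -0.1073] [0.066 0.015] 1.2 plate [ 0.5871 -0.107 ] [0.049 0.105] -1.9
17987 z 0.03399146472749234 ylim -0.1466 -0.066
edge x at -.107: 0.6512 yaw deg -1.12
t 28.68 pos [ 0.6111 -0.1084  0.0245] jaw dir deg -90.98 ax [ 0.001 -0.    -1.   ] F [-0.6 -0.1 -3.2] M [-0.02  0.05 -0.02] open 0.0112 j6 1.31
turn units 0.005
after the turn, shift units [-2.888 -2.575  0.009] norm 3.87
```

View pics/w14.png

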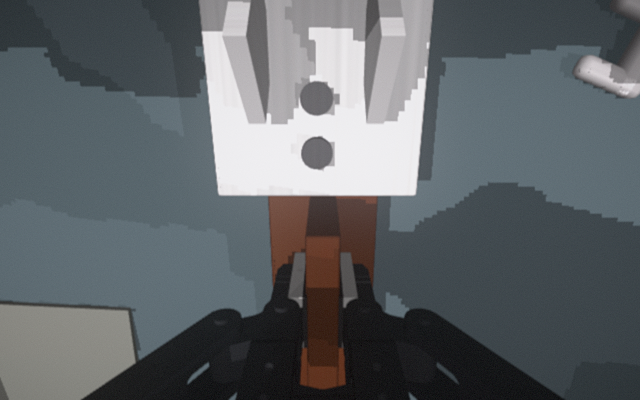

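p16 slides in freely too. Withdraw and return it to the mat.

>>> apply_moves(commands="0 -0.3 0 0;0 -0.5 0 0;0 -0.5 0 0;0 -0.5 0 0;0 -0.5 0 0;0 -0.28 0 0;-0.6 0 0 0;-0.8 0 0 0;-0.8 0 0 0;-0.7 0 0 0;0 0 0 0")

```text
time_s: 29.6
tool_pos: [0.5089, -0.1073, 0.1451]
tool_rot: [0.498, 0.506, 0.493, -0.503]
force: [0.4, -0.7, -2.7]
opening: 0.0116
```

```bash
python3 plan.py 0.4684 0.0565 0.14 -95.9
```

```text
t 29.6 pos [ 0.5089 -0.1073  0.1451] jaw dir deg -90.99 ax [ 0.007 -0.002 -1.   ] F [ 0.4 -0.7 -2.7] M [-0.03 -0.06  0.  ] open 0.0116 j6 1.25
turn units 0.982
after the turn, shift units [ 0.111 -1.429 -3.968] norm 4.22
```

>>> apply_moves(commands="0 0 0 0.5;0 0 0 0.48;0 -0.1 -0.4 0;0 -0.27 -0.75 0;0 -0.27 -0.75 0;0 -0.27 -0.75 0;0 -0.27 -0.7 0;0 -0.2 -0.4 0;0 -0.05 -0.22 0;0 0 0 0;0 0 0 0")

```text
time_s: 30.52
tool_pos: [0.4672, 0.0569, 0.14]
tool_rot: [0.474, 0.525, 0.474, -0.525]
force: [1.2, -0.4, -3.0]
opening: 0.011
```

```bash
python3 look.py w15; python3 plan.py 0.4684 0.0565 0.0275 -95.9
```

```text
comp [185  57  88 228] ztop 0.0685 plate 0.0235 fin [0.4688 0.1235] [0.013 0.07 ] -3.0 plate [0.481 0.123] [0.05  0.179] -3.3
comp [ 99  89 109 220] ztop 0.0766 plate 0.0315 fin [0.4555 0.1883] [0.012 0.071] -5.3 plate [0.4679 0.1868] [0.05  0.178] -5.6
t 30.57 pos [0.4674 0.0564 0.14  ] jaw dir deg -95.89 ax [ 0. -0. -1.] F [-0.1 -0.2 -3.5] M [-0.01  0.02 -0.04] open 0.0113 j6 1.65
turn units 0.002
after the turn, shift units [ 2.812  0.025 -0.004] norm 2.81
```

View pics/w15.png

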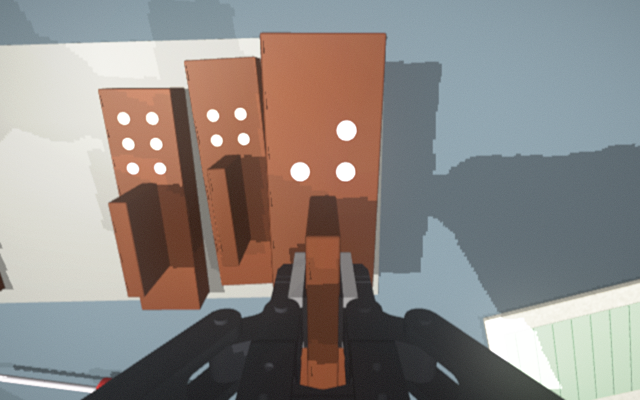

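>>> apply_moves(commands="0.4 0.02 0 0;0.8 0 0 0;0.8 0 0 0;0.5 0 0 0;0.25 0 0 0;0.08 0 0 0;0.03 0 0 0;0 0 0 0;0 0 0 0")

```text
time_s: 31.32
tool_pos: [0.4675, 0.0559, 0.0268]
tool_rot: [-0.473, -0.525, -0.474, 0.526]
force: [-6.0, -4.5, 9.4]
opening: 0.0113
```

>>> apply_moves(commands="0 0 0 0;0 0 0 0;0 0 0 0;0 0 0 0;0 0 0 0", fingers=-0.1)

```text
time_s: 31.73
tool_pos: [0.4682, 0.0568, 0.0258]
tool_rot: [0.474, 0.525, 0.474, -0.525]
force: [0.0, 0.5, 1.1]
opening: 0.0471
```

>>> apply_moves(commands="-0.5 0 0 0;-0.8 0 0 0;-0.8 0 0 0;-0.8 0 0 0;-0.8 0.05 -0.5 0;-0.7 0.05 -0.8 -0.3;-0.6 0.05 -0.4 -0.3;0 0 0 0;0 0 0 0")

```text
time_s: 32.48
tool_pos: [0.4805, 0.1241, 0.226]
tool_rot: [0.488, 0.513, 0.487, -0.511]
force: [-0.6, 0.5, -1.1]
opening: 0.0472
```

```bash
python3 look.py w16; python3 plan.py 0.469 0.1236 0.03 -92.9
```

```text
comp [397  50  73 179] ztop 0.0647 plate 0.0195 fin [0.4816 0.0171] [0.013 0.07 ] -5.3 plate [0.4942 0.0166] [0.05  0.178] -5.0
comp [299  72  52 173] ztop 0.0686 plate 0.0235 fin [0.4692 0.1238] [0.012 0.069] -2.4 plate [0.4811 0.1232] [0.049 0.177] -2.9
comp [ 40  74  78 171] ztop 0.0608 plate 0.0155 fin [0.4789 0.3742] [0.013 0.068] -5.9 plate [0.4905 0.3732] [0.05  0.178] -5.8
comp [235  89  53 174] ztop 0.0767 plate 0.0315 fin [0.4556 0.1887] [0.012 0.07 ] -5.7 plate [0.468 0.187] [0.049 0.178] -5.8
t 32.53 pos [0.48   0.1234 0.2248] jaw dir deg -92.85 ax [-0. -0. -1.] F [ 0.4 -0.2 -0.4] M [-0.01  0.02 -0.08] open 0.0472 j6 1.74
turn units 0.009
after the turn, shift units [ 4.871 -0.274  0.01 ] norm 4.88
```

View pics/w16.png

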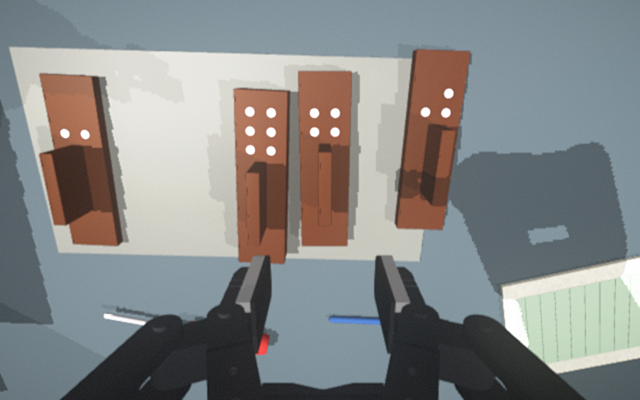

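```bash
python3 plan.py 0.4816 0.0171 0.026 -95.2;python3 - <<'E'
from h import *
z=np.load('w16.npz');im=z['im'];P=z['P']
hsv=cv2.cvtColor(im,cv2.COLOR_RGB2HSV)
m=(im.min(-1)>140)&(abs(P[...,2]-.003)<.006)&(P[...,0]<.62)&(P[...,0]>.36)&(P[...,1]>0)&(hsv[...,1]<40)
q=P[m];print(cv2.minAreaRect(q[:,:2].astype(np.float32)),len(q), q.min(0),q.max(0))
E
```

```text
t 32.53 pos [0.48   0.1234 0.2248] jaw dir deg -92.85 ax [-0. -0. -1.] F [ 0.4 -0.2 -0.4] M [-0.01  0.02 -0.08] open 0.0472 j6 1.74
turn units 0.469
after the turn, shift units [4.971 0.281 2.644] norm 5.64
((0.47471070289611816, 0.2209000140428543), (0.4263240694999695, 0.23831604421138763), 85.9747543334961) 43951 [ 0.3600128   0.01300575 -0.00153243] [0.60735262 0.4402313  0.00829979]
```

>>> apply_moves(commands="0 0 0 0.47;0 0.1 0.6 0;0 0.1 0.8 0;0 0.08 0.8 0;0 0 0.44 0;0.8 0 0 0;0.9 0 0 0;0.9 0 0 0;0.9 0 0 0;0.8 0 0 0;0.4 0 0 0;0.26 0 0 0")

```text
time_s: 33.53
tool_pos: [0.4797, 0.0166, 0.0233]
tool_rot: [-0.475, -0.521, -0.478, 0.524]
force: [-0.7, 0.3, 0.6]
opening: 0.0468
```

```bash
python3 plan.py 0.4816 0.0171 0.026 -95.2
```

```text
t 33.53 pos [0.4797 0.0166 0.0233] jaw dir deg -95.32 ax [-0.006  0.001 -1.   ] F [-0.7  0.3  0.6] M [0.05 0.04 0.02] open 0.0468 j6 1.56
turn units -0.024
after the turn, shift units [-0.069  0.045 -0.018] norm 0.08
```

>>> apply_moves(commands="-0.03 0.03 0 0;0 0 0 0;0 0 0 0;0 0 0 0;0 0 0 0;0 0 0 0;0 0 0 0", fingers=1)

```text
time_s: 34.12
tool_pos: [0.4831, 0.0171, 0.0283]
tool_rot: [0.477, 0.522, 0.477, -0.522]
force: [0.4, -0.5, -2.3]
opening: 0.0111
```

>>> apply_moves(commands="-0.3 0 0 0;-0.5 0 0 0;0 0 0 0;0 0 0 0")

```text
time_s: 34.45
tool_pos: [0.4835, 0.0171, 0.0605]
tool_rot: [0.477, 0.523, 0.476, -0.522]
force: [0.4, 0.7, -2.7]
opening: 0.0112
```

```bash
python3 look.py w17; python3 held.py w17; python3 plan.py 0.474 0.0535 0.032 -95.2
```

```text
comp [260  34 125 249] ztop 0.0803 plate 0.0005 fin [0.517  0.0149] [0.012 0.002] 85.5 plate [0. 0.] [0. 0.] -90.0
comp [  0  91 207 309] ztop 0.0682 plate 0.0235 fin [0.4539 0.1432] [0.054 0.107] -48.3 plate [0.4826 0.1322] [0.178 0.085] 2.8
plate top in tool x: at fin centre 0.0083, pitch deg 0.03 roll deg -0.12
rect centre y,z [ 0.0692 -0.0009] [0.049 0.062] yaw rel -0.07 tip y 0.1004
fin y max 0.0346
t 34.5 pos [0.4831 0.0171 0.0599] jaw dir deg -95.23 ax [ 0.001 -0.    -1.   ] F [-0.1 -1.6 -3.4] M [-0.03  0.01 -0.01] open 0.0113 j6 1.56
turn units -0.007
after the turn, shift units [ 0.696 -0.309 -0.885] norm 1.17
```

>>> apply_moves(commands="0 -0.1 -0.4 0;0 -0.2 -0.45 0;0.3 0 0 0;0.3 0 0 0;0.15 0 0 0;0.05 0 0 0;0 0 0 0;0 0 0 0")

```text
time_s: 35.17
tool_pos: [0.4735, 0.0522, 0.0277]
tool_rot: [-0.476, -0.522, -0.477, 0.523]
force: [-3.8, 3.0, 6.3]
opening: 0.0112
```

>>> apply_moves(commands="0 0 0 0;0 0 0 0;0 0 0 0;0 0 0 0;0 0 0 0", fingers=-0.1)

```text
time_s: 35.58
tool_pos: [0.4743, 0.052, 0.0278]
tool_rot: [0.477, 0.522, 0.477, -0.522]
force: [0.4, -0.4, 0.2]
opening: 0.047
```

>>> apply_moves(commands="-0.5 0 0 0;-0.8 0 0 0;-0.8 0 0 0;-0.8 0 0 0;-0.8 0 -0.5 0;-0.7 0 -0.8 -0.3;-0.6 0 -0.45 -0.2;0 0 0 0;0 0 0 0")

```text
time_s: 36.33
tool_pos: [0.4803, 0.1219, 0.2283]
tool_rot: [0.489, 0.512, 0.488, -0.511]
force: [-0.7, 0.4, -0.7]
opening: 0.0471
```

```bash
python3 look.py w18; python3 plan.py 0.469 0.1237 0.03 -92.9
```

```text
comp [361  63  67 175] ztop 0.0648 plate 0.0195 fin [0.4723 0.0532] [0.012 0.07 ] -5.5 plate [0.4849 0.0523] [0.05  0.177] -5.4
comp [ 39  73  78 171] ztop 0.0607 plate 0.0155 fin [0.479 0.374] [0.013 0.069] -5.8 plate [0.4904 0.3734] [0.05  0.178] -5.9
comp [297  72  52 172] ztop 0.0686 plate 0.0235 fin [0.4689 0.1234] [0.012 0.07 ] -3.0 plate [0.481  0.1231] [0.049 0.177] -2.8
comp [233  89  53 173] ztop 0.0767 plate 0.0315 fin [0.4557 0.1887] [0.012 0.07 ] -5.8 plate [0.4682 0.187 ] [0.049 0.178] -5.8
t 36.38 pos [0.4798 0.1212 0.2272] jaw dir deg -92.7 ax [ 0. -0. -1.] F [-0.1 -0.2 -0.1] M [ 0.04  0.03 -0.05] open 0.047 j6 1.73
turn units 0.04
after the turn, shift units [ 4.93  -0.273 -0.048] norm 4.94
```

View pics/w18.png

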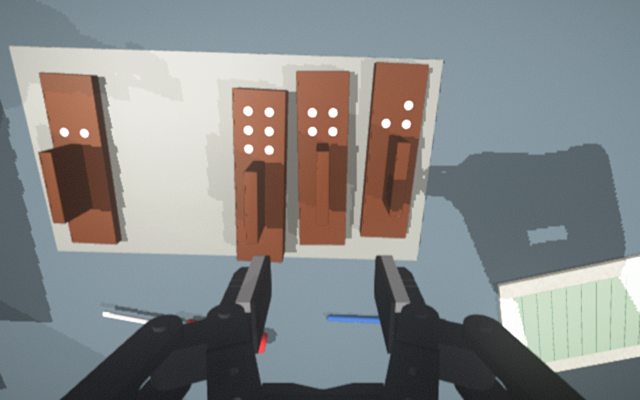

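>>> apply_moves(commands="0.3 -0.27 -0.04 0.04;0.8 0 0 0;0.9 0 0 0;0.9 0 0 0;0.9 0 0 0;0.7 0 0 0;0.3 0 0 0;0.13 0 0 0;0 0 0 0")

```text
time_s: 37.13
tool_pos: [0.4684, 0.1225, 0.0285]
tool_rot: [-0.486, -0.512, -0.488, 0.514]
force: [-0.3, -0.4, 0.2]
opening: 0.047
```

>>> apply_moves(commands="0 0 0 0;0 0 0 0;0 0 0 0;0 0 0 0;0 0 0 0;0 0 0 0", fingers=1)

```text
time_s: 37.63
tool_pos: [0.4698, 0.1232, 0.0311]
tool_rot: [0.487, 0.513, 0.487, -0.512]
force: [-1.1, -3.3, 7.5]
opening: 0.0115
```

>>> apply_moves(commands="-0.3 0 0 0;-0.6 0 0 0;-0.7 0 0 0;-0.7 0 0 0;-0.7 0 0 0;0 0 0 0;0 0 0 0")

```text
time_s: 38.22
tool_pos: [0.4696, 0.1234, 0.1513]
tool_rot: [0.488, 0.514, 0.486, -0.512]
force: [0.1, -0.4, -4.2]
opening: 0.011
```

```bash
python3 plan.py 0.508 -0.107 0.14 -91
```

```text
t 38.22 pos [0.4696 0.1234 0.1513] jaw dir deg -92.93 ax [ 0.003  0.    -1.   ] F [ 0.1 -0.4 -4.2] M [0.01 0.08 0.05] open 0.011 j6 1.74
turn units -0.386
after the turn, shift units [0.283 1.06  5.742] norm 5.85
```

>>> apply_moves(commands="0 0 0 -0.39;0 0.1 0.4 0;0 0.15 0.75 0;0 0.15 0.8 0;0 0.15 0.8 0;0 0.15 0.8 0;0 0.15 0.8 0;0.1 0.15 0.8 0;0.1 0.06 0.4 0;0.08 0 0.19 0;0 0 0 0;0 0 0 0")

```text
time_s: 39.22
tool_pos: [0.5071, -0.1064, 0.1379]
tool_rot: [-0.495, -0.504, -0.496, 0.505]
force: [-0.3, 0.1, -4.2]
opening: 0.0111
```

```bash
python3 look.py w19; python3 held.py w19;  python3 plan.py 0.508 -0.107 0.03 -91
```

```text
comp [ 82 104  85 211] ztop 0.0646 plate 0.0195 fin [0.4726 0.0526] [0.013 0.071] -5.2 plate [0.4851 0.0513] [0.05  0.179] -5.3
comp [  0 182  32 160] ztop 0.0322 plate 0.0005 fin [0.4055 0.1682] [0.009 0.059] -13.6 plate [0.4482 0.1652] [0.001 0.129] -6.1
plate top in tool x: at fin centre 0.0074, pitch deg 0.12 roll deg -0.12
rect centre y,z [ 0.0692 -0.0007] [0.049 0.063] yaw rel -0.21 tip y 0.1004
fin y max 0.0347
t 39.27 pos [ 0.5073 -0.106   0.1383] jaw dir deg -90.96 ax [-0.001  0.001 -1.   ] F [-0.1  1.4 -2.1] M [ 0.01 -0.03 -0.  ] open 0.0112 j6 1.25
turn units 0.007
after the turn, shift units [2.709 0.023 0.026] norm 2.71
```

View pics/w19.png

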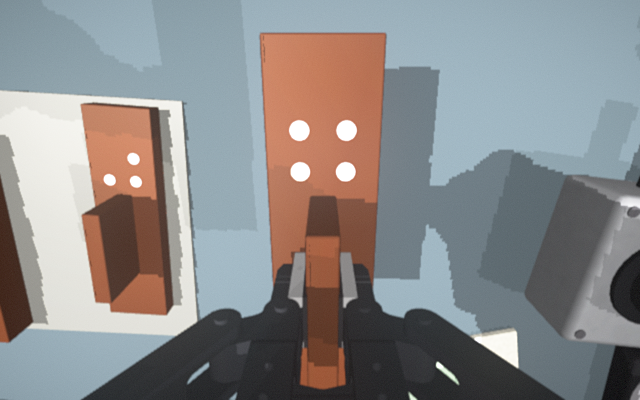

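>>> apply_moves(commands="0.5 0.02 0.03 0;0.8 0 0 0;0.7 0 0 0;0.4 0 0 0;0.2 0 0 0;0.08 0 0 0;0 0 0 0;0 0 0 0")

```text
time_s: 39.93
tool_pos: [0.5091, -0.1079, 0.0327]
tool_rot: [0.496, 0.504, 0.495, -0.504]
force: [0.3, -0.3, -2.7]
opening: 0.011
```

```bash
python3 plan.py
```

```text
t 39.93 pos [ 0.5091 -0.1079  0.0327] jaw dir deg -90.95 ax [ 0.001 -0.    -1.   ] F [ 0.3 -0.3 -2.7] M [-0.05  0.08 -0.  ] open 0.011 j6 1.25
```

>>> apply_moves(commands="0.03 0 0 0;0 0 0 0;0 0 0 0")

```text
time_s: 40.18
tool_pos: [0.5088, -0.1083, 0.0312]
tool_rot: [0.496, 0.504, 0.495, -0.504]
force: [-0.0, 0.4, -2.8]
opening: 0.0112
```

```bash
python3 plan.py
```

```text
t 40.18 pos [ 0.5088 -0.1083  0.0312] jaw dir deg -90.98 ax [ 0.001 -0.    -1.   ] F [-0.   0.4 -2.8] M [0.01 0.04 0.01] open 0.0112 j6 1.25
```

>>> apply_moves(commands="0.04 0 0 0;0 0 0 0;0 0 0 0")

```text
time_s: 40.43
tool_pos: [0.5086, -0.1083, 0.029]
tool_rot: [0.496, 0.504, 0.496, -0.504]
force: [1.1, 0.2, -2.6]
opening: 0.0114
```

>>> apply_moves(commands="0.03 0 0 0;0 0 0 0;0 0 0 0")

```text
time_s: 40.68
tool_pos: [0.5087, -0.1084, 0.0281]
tool_rot: [0.496, 0.504, 0.496, -0.504]
force: [-2.6, -0.8, 5.0]
opening: 0.0113
```

>>> apply_moves(commands="0.02 0 0 0;0 0 0 0;0 0 0 0")

```text
time_s: 40.93
tool_pos: [0.5087, -0.1084, 0.0281]
tool_rot: [0.496, 0.504, 0.495, -0.504]
force: [-5.3, -1.2, 17.6]
opening: 0.0113
```

>>> apply_moves(commands="-0.035 0 0 0;0 0.2 -0.02 0;0 0.3 0 0;0 0.3 0 0;0 0.2 0 0;0 0 0 0")

```text
time_s: 41.43
tool_pos: [0.5505, -0.1082, 0.0281]
tool_rot: [0.496, 0.505, 0.495, -0.504]
force: [2.8, 0.9, 0.2]
opening: 0.0112
```

```bash
python3 plan.py; python3 look.py w20; python3 foot.py w20
```

```text
t 41.43 pos [ 0.5505 -0.1082  0.0281] jaw dir deg -90.97 ax [ 0.002 -0.    -1.   ] F [2.8 0.9 0.2] M [-0.02 -0.38 -0.07] open 0.0112 j6 1.28
comp [263  58 120 331] ztop 0.0656 plate 0.0205 fin [ 0.5517 -0.107 ] [0.067 0.015] 0.8 plate [ 0.5572 -0.1077] [0.049 0.17 ] -0.9
comp [  0 209 101 191] ztop 0.0421 plate 0.0115 fin [0.4965 0.045 ] [0.024 0.007] 6.6 plate [0.5218 0.025 ] [0.116 0.033] 11.7
6956 z 0.03397497969846419 ylim -0.1466 -0.0661
edge x at -.107: 0.6509 yaw deg -1.0
```

View pics/w20.png

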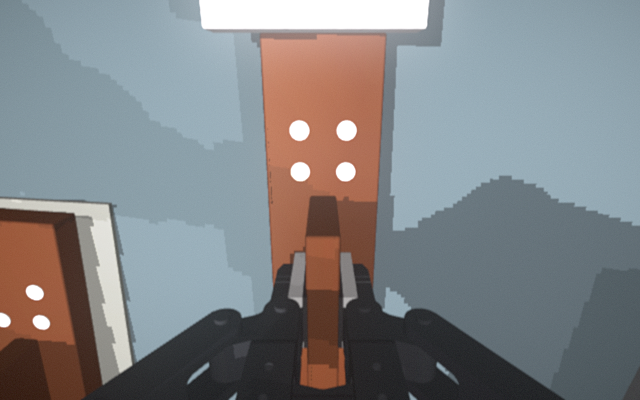

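>>> apply_moves(commands="0 0.1 0 0;0 0.1 0 0;0 0 0 0")

```text
time_s: 41.73
tool_pos: [0.5571, -0.1083, 0.0283]
tool_rot: [0.496, 0.504, 0.496, -0.504]
force: [-0.0, -1.0, -4.5]
opening: 0.0115
```

>>> apply_moves(commands="0 0.15 0 0;0 0.15 0 0;0 0 0 0")

```text
time_s: 41.98
tool_pos: [0.57, -0.1087, 0.0283]
tool_rot: [0.496, 0.505, 0.495, -0.504]
force: [-0.6, 0.2, -2.8]
opening: 0.0111
```

It is going under the foot freely. Continue nearly home.

>>> apply_moves(commands="0 0.2 0 0;0 0.2 0 0;0 0.2 0 0;0 0.2 0 0;0 0.2 0 0;0 0.05 0 0;0 0 0 0")

```text
time_s: 42.57
tool_pos: [0.6114, -0.1092, 0.0282]
tool_rot: [0.496, 0.504, 0.496, -0.504]
force: [0.2, -1.0, -1.8]
opening: 0.0113
```

```bash
python3 plan.py; python3 look.py w21; python3 foot.py w21
```

```text
t 42.57 pos [ 0.6114 -0.1092  0.0282] jaw dir deg -90.98 ax [ 0.001 -0.    -1.   ] F [ 0.2 -1.  -1.8] M [ 0.03 -0.23 -0.12] open 0.0113 j6 1.3
comp [270 201 105 188] ztop 0.0660 plate 0.0205 fin [ 0.6127 -0.1082] [0.015 0.066] -0.1 plate [ 0.5877 -0.1079] [0.049 0.109] -1.1
comp [  0 309 106  91] ztop 0.0208 plate 0.0005 fin [0.5487 0.0456] [0.051 0.054] -5.6 plate [0.5708 0.0394] [0.054 0.02 ] 59.6
17227 z 0.03400974075451452 ylim -0.1467 -0.0661
edge x at -.107: 0.6513 yaw deg -1.13
```

View pics/w21.png

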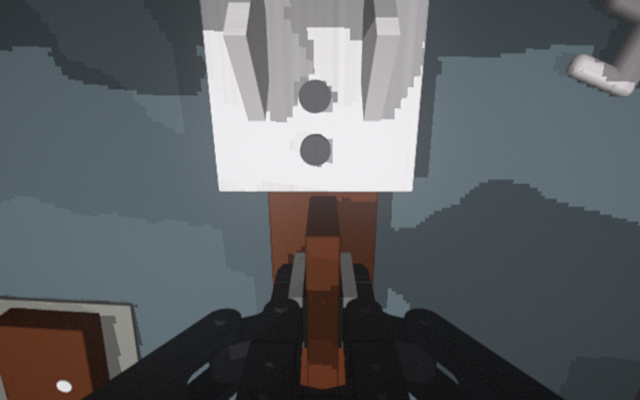

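>>> apply_moves(commands="0 -0.2 0 0;0 -0.3 0 0;0 -0.4 0 0;0 -0.4 0 0;0 -0.5 0 0;0 -0.5 0 0;0 -0.3 0 0;-0.5 0 0 0;-0.8 0 0 0;-0.8 0 0 0;-0.8 0 0 0;0 0 0 0")

```text
time_s: 43.62
tool_pos: [0.5075, -0.1079, 0.1495]
tool_rot: [0.498, 0.505, 0.493, -0.503]
force: [1.1, 0.2, -3.3]
opening: 0.0113
```

```bash
python3 plan.py 0.4695 0.123 0.15 -92.9
```

```text
t 43.62 pos [ 0.5075 -0.1079  0.1495] jaw dir deg -90.99 ax [ 0.007 -0.002 -1.   ] F [ 1.1  0.2 -3.3] M [-0.09 -0.1   0.03] open 0.0113 j6 1.25
turn units 0.382
after the turn, shift units [-0.034 -1.241 -5.717] norm 5.85
```

>>> apply_moves(commands="0 0 0 0.38;0 -0.1 -0.4 0;0 -0.17 -0.75 0;0 -0.17 -0.8 0;0 -0.17 -0.8 0;0 -0.17 -0.8 0;0 -0.17 -0.8 0;0 -0.17 -0.75 0;0 -0.09 -0.4 0;0 -0.03 -0.21 0;0 0 0 0;0 0 0 0")

```text
time_s: 44.62
tool_pos: [0.4682, 0.1228, 0.1441]
tool_rot: [-0.487, -0.512, -0.487, 0.512]
force: [0.6, -0.2, -3.9]
opening: 0.0112
```

```bash
python3 look.py w22; python3 held.py w22; python3 plan.py 0.4695 0.123 0.031 -92.9
```

```text
comp [375  38  89 228] ztop 0.0646 plate 0.0195 fin [0.4722 0.0532] [0.012 0.071] -5.4 plate [0.4846 0.0522] [0.05  0.178] -5.4
comp [  0  57  65 217] ztop 0.0385 plate 0.0075 fin [0.4624 0.3709] [0.003 0.04 ] -5.6 plate [0.4707 0.3512] [0.003 0.133] -5.8
comp [202  74  71 225] ztop 0.0767 plate 0.0315 fin [0.4558 0.1887] [0.012 0.07 ] -5.7 plate [0.4676 0.1875] [0.049 0.179] -5.5
plate top in tool x: at fin centre 0.0637, pitch deg -16.41 roll deg 27.03
rect centre y,z [0.074  0.0044] [0.072 0.182] yaw rel 0.0 tip y 0.1099
fin y max 0.045
t 44.67 pos [0.4685 0.1224 0.1441] jaw dir deg -92.91 ax [-0. -0. -1.] F [ 0.3 -0.4 -2.8] M [-0.07  0.05  0.01] open 0.0109 j6 1.74
turn units -0.001
after the turn, shift units [ 2.828  0.026 -0.017] norm 2.83
```

View pics/w22.png

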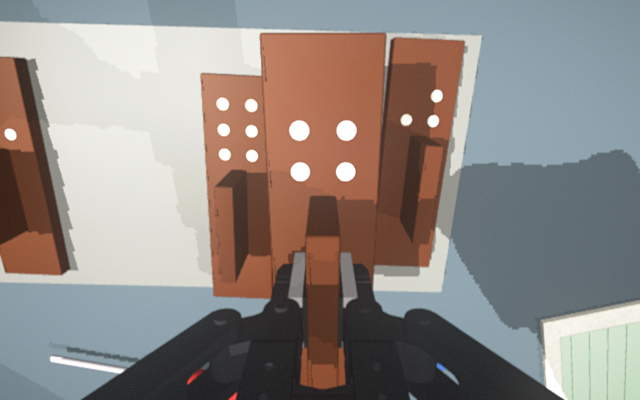

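>>> apply_moves(commands="0.4 0.02 0 0;0.8 0 0 0;0.8 0 0 0;0.5 0 0 0;0.2 0 0 0;0.1 0 0 0;0.02 0 0 0;0 0 0 0;0 0 0 0")

```text
time_s: 45.42
tool_pos: [0.47, 0.1231, 0.0326]
tool_rot: [0.488, 0.513, 0.487, -0.512]
force: [0.6, 0.4, -3.7]
opening: 0.0111
```

>>> apply_moves(commands="0 0 0 0;0 0 0 0;0 0 0 0;0 0 0 0;0 0 0 0", fingers=-0.1)

```text
time_s: 45.83
tool_pos: [0.4695, 0.1233, 0.0318]
tool_rot: [0.487, 0.513, 0.487, -0.512]
force: [-0.9, 0.8, -0.2]
opening: 0.0469
```

>>> apply_moves(commands="-0.5 0 0 0;-0.8 0 0 0;-0.8 0 0 0;-0.8 0 0 0;-0.8 -0.15 -0.5 0.2;-0.7 -0.15 -0.8 0.3;-0.6 -0.1 -0.35 0.1;0 0 0 0;0 0 0 0")

```text
time_s: 46.58
tool_pos: [0.458, 0.1898, 0.2317]
tool_rot: [0.475, 0.525, 0.474, -0.524]
force: [0.4, -0.6, -0.7]
opening: 0.047
```

```bash
python3 look.py w23; python3 plan.py 0.4556 0.1887 0.038 -95.8
```

```text
comp [424  26  72 182] ztop 0.0647 plate 0.0195 fin [0.4723 0.0537] [0.012 0.069] -5.0 plate [0.4845 0.0528] [0.05  0.177] -5.6
comp [361  37  54 182] ztop 0.0687 plate 0.0235 fin [0.4686 0.1241] [0.012 0.07 ] -2.7 plate [0.4811 0.1238] [0.05  0.178] -2.9
comp [103  58  76 171] ztop 0.0607 plate 0.0155 fin [0.4781 0.3746] [0.012 0.07 ] -5.6 plate [0.4902 0.3734] [0.049 0.177] -5.6
comp [299  61  53 177] ztop 0.0767 plate 0.0315 fin [0.4556 0.1885] [0.011 0.07 ] -6.0 plate [0.4677 0.1873] [0.049 0.177] -5.8
comp [265 307  64  27] ztop 0.0274 plate 0.0005 fin [0.2663 0.2414] [0.075 0.019] 74.3 plate [0. 0.] [0. 0.] -90.0
comp [  0 330  54  70] ztop 0.0372 plate 0.0055 fin [0.252 0.587] [0.043 0.126] -19.9 plate [0.2327 0.5862] [0.087 0.004] 0.7
t 46.63 pos [0.4577 0.1891 0.2305] jaw dir deg -95.83 ax [ 0.  0. -1.] F [-0.  -0.2 -0.9] M [-0.01 -0.03  0.01] open 0.047 j6 1.93
turn units -0.005
after the turn, shift units [ 4.814 -0.052  0.016] norm 4.81
```

View pics/w23.png

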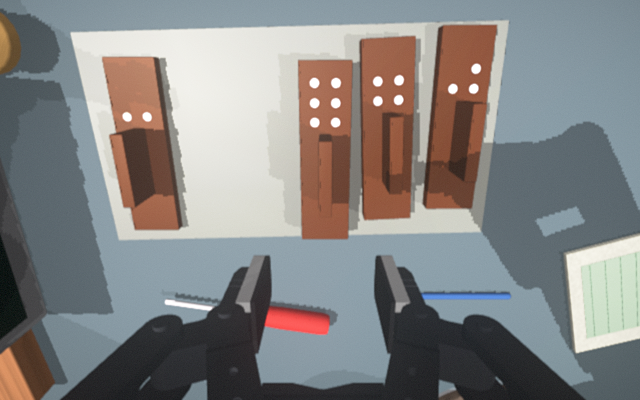

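>>> apply_moves(commands="0.3 -0.05 0.01 0;0.8 0 0 0;0.9 0 0 0;0.9 0 0 0;0.9 0 0 0;0.7 0 0 0;0.25 0 0 0;0.08 0 0 0;0 0 0 0")

```text
time_s: 47.38
tool_pos: [0.4558, 0.1885, 0.0371]
tool_rot: [-0.473, -0.525, -0.474, 0.526]
force: [-0.9, 0.1, 0.4]
opening: 0.0472
```

>>> apply_moves(commands="0 0 0 0;0 0 0 0;0 0 0 0;0 0 0 0;0 0 0 0;0 0 0 0", fingers=1, newtons=70)

```text
time_s: 47.88
tool_pos: [0.4564, 0.189, 0.0386]
tool_rot: [0.474, 0.526, 0.473, -0.524]
force: [-0.3, -2.7, 8.8]
opening: 0.0111
```

>>> apply_moves(commands="-0.3 0 0 0;-0.6 0 0 0;-0.7 0 0 0;-0.7 0 0 0;-0.7 0 0 0;0 0 0 0;0 0 0 0")

```text
time_s: 48.47
tool_pos: [0.4561, 0.1891, 0.1586]
tool_rot: [0.474, 0.526, 0.473, -0.524]
force: [-0.4, -0.5, -5.2]
opening: 0.0112
```

```bash
python3 plan.py 0.508 -0.107 0.15 -91
```

```text
t 48.47 pos [0.4561 0.1891 0.1586] jaw dir deg -95.88 ax [ 0.003  0.001 -1.   ] F [-0.4 -0.5 -5.2] M [ 0.01  0.03 -0.03] open 0.0112 j6 1.93
turn units -0.975
after the turn, shift units [0.212 1.425 7.378] norm 7.52
```

>>> apply_moves(commands="0 0 0 -0.5;0 0 0 -0.48;0 0.1 0.4 0;0 0.16 0.8 0;0 0.16 0.8 0;0 0.16 0.8 0;0 0.16 0.8 0;0 0.16 0.8 0;0 0.16 0.8 0;0 0.16 0.8 0;0 0.16 0.8 0;0 0.05 0.38 0")

```text
time_s: 49.47
tool_pos: [0.5082, -0.1022, 0.1557]
tool_rot: [-0.495, -0.504, -0.496, 0.505]
force: [-0.1, 0.8, -4.5]
opening: 0.011
```

>>> apply_moves(commands="0 0 0 0;0 0 0 0")

```text
time_s: 49.63
tool_pos: [0.5074, -0.0996, 0.1559]
tool_rot: [-0.494, -0.504, -0.496, 0.505]
force: [-0.1, 0.6, -4.4]
opening: 0.0114
```

```bash
python3 look.py w24; python3 held.py w24;  python3 plan.py 0.508 -0.107 0.038 -91
```

```text
comp [  5 103 178 206] ztop 0.0682 plate 0.0195 fin [0.4718 0.0872] [0.07 0.09] -88.4 plate [0.4834 0.0862] [0.124 0.187] -3.5
plate top in tool x: at fin centre 0.0068, pitch deg 0.19 roll deg -0.34
rect centre y,z [ 0.0694 -0.0006] [0.049 0.063] yaw rel -0.12 tip y 0.1007
fin y max 0.0349
t 49.68 pos [ 0.5074 -0.0988  0.1561] jaw dir deg -91.03 ax [-0.003  0.001 -1.   ] F [-0.1  0.5 -5. ] M [0.03 0.08 0.03] open 0.0112 j6 1.27
turn units -0.005
after the turn, shift units [2.953 0.026 0.208] norm 2.96
```

>>> apply_moves(commands="0.5 0.02 0.2 0;0.8 0 0 0;0.8 0 0 0;0.5 0 0 0;0.3 0 0 0;0.08 0 0 0;0 0 0 0;0 0 0 0")

```text
time_s: 50.35
tool_pos: [0.5091, -0.1066, 0.0387]
tool_rot: [0.496, 0.504, 0.496, -0.504]
force: [-0.3, -0.3, -3.9]
opening: 0.0112
```

```bash
python3 plan.py 0.5495 -0.107 0.036 -91
```

```text
t 50.35 pos [ 0.5091 -0.1066  0.0387] jaw dir deg -90.94 ax [ 0.  0. -1.] F [-0.3 -0.3 -3.9] M [0.02 0.05 0.  ] open 0.0112 j6 1.25
turn units 0.013
after the turn, shift units [ 0.068  1.01  -0.007] norm 1.01
```

>>> apply_moves(commands="0.03 0.1 0 0;0.03 0.3 0 0;0 0.3 0 0;0 0.2 0 0;0 0.05 0 0;0 0 0 0;0 0 0 0")

```text
time_s: 50.93
tool_pos: [0.5465, -0.1077, 0.036]
tool_rot: [-0.496, -0.504, -0.496, 0.504]
force: [-0.1, 0.0, -3.6]
opening: 0.0111
```

```bash
python3 plan.py; python3 look.py w25
```

```text
t 50.93 pos [ 0.5465 -0.1077  0.036 ] jaw dir deg -90.98 ax [-0.  0. -1.] F [-0.1  0.  -3.6] M [0.02 0.13 0.02] open 0.0111 j6 1.27
comp [262  54 123 335] ztop 0.0740 plate 0.0295 fin [ 0.548  -0.1073] [0.015 0.067] -2.4 plate [ 0.554  -0.1072] [0.049 0.171] -1.1
comp [  0 196 110 204] ztop 0.0502 plate 0.0195 fin [0.494 0.045] [0.029 0.006] 3.2 plate [0.5131 0.0478] [0.05  0.123] -5.6
```

>>> apply_moves(commands="0 0.05 0 0;0 0 0 0;0 0 0 0")

```text
time_s: 51.23
tool_pos: [0.5488, -0.1079, 0.0359]
tool_rot: [0.496, 0.504, 0.496, -0.504]
force: [0.1, 0.1, -4.4]
opening: 0.011
```

View pics/w25.png

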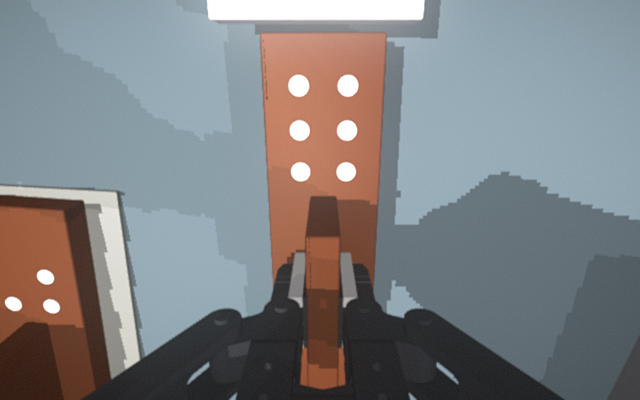

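>>> apply_moves(commands="0 0.03 0 0;0 0 0 0;0 0 0 0")

```text
time_s: 51.48
tool_pos: [0.5499, -0.1079, 0.0359]
tool_rot: [-0.496, -0.504, -0.496, 0.504]
force: [-1.7, 0.2, -2.8]
opening: 0.011
```

>>> apply_moves(commands="0 0.02 0 0;0 0 0 0;0 0 0 0")

```text
time_s: 51.73
tool_pos: [0.5499, -0.1078, 0.0359]
tool_rot: [-0.495, -0.504, -0.496, 0.505]
force: [-6.7, -0.0, -0.6]
opening: 0.0112
```

>>> apply_moves(commands="0 -0.1 0 0;0 -0.3 0 0;0 -0.4 0 0;0 -0.25 0 0;-0.5 0 0 0;-0.8 0 0 0;-0.8 0 0 0;-0.8 0 0 0;-0.1 0 0 0;0 0 0 0;0 0 0 0")

```text
time_s: 52.65
tool_pos: [0.5085, -0.1071, 0.1552]
tool_rot: [-0.496, -0.504, -0.496, 0.504]
force: [-0.2, 0.3, -5.2]
opening: 0.0111
```

```bash
python3 plan.py 0.466 0.190 0.155 -95.8
```

```text
t 52.65 pos [ 0.5085 -0.1071  0.1552] jaw dir deg -90.99 ax [-0.  0. -1.] F [-0.2  0.3 -5.2] M [-0.04  0.08 -0.04] open 0.0111 j6 1.25
turn units 0.963
after the turn, shift units [ 7.000e-03 -1.807e+00 -7.282e+00] norm 7.5
```

>>> apply_moves(commands="0 0 0 0.5;0 0 0 0.46;0 -0.1 -0.4 0;0 -0.2 -0.8 0;0 -0.2 -0.8 0;0 -0.2 -0.8 0;0 -0.2 -0.8 0;0 -0.2 -0.8 0;0 -0.2 -0.8 0;0 -0.2 -0.8 0;0 -0.2 -0.7 0;0 -0.1 -0.38 0")

```text
time_s: 53.65
tool_pos: [0.4643, 0.1842, 0.1539]
tool_rot: [-0.474, -0.523, -0.475, 0.525]
force: [0.1, -0.0, -4.8]
opening: 0.011
```

>>> apply_moves(commands="0 -0.01 -0.2 0;0 0 0 0;0 0 0 0")

```text
time_s: 53.9
tool_pos: [0.466, 0.1894, 0.1548]
tool_rot: [-0.474, -0.524, -0.475, 0.525]
force: [0.1, 0.2, -4.2]
opening: 0.0113
```

```bash
python3 look.py w26; python3 plan.py 0.466 0.190 0.0395 -95.8
```

```text
comp [445  22 101 225] ztop 0.0645 plate 0.0195 fin [0.4726 0.0538] [0.012 0.07 ] -5.7 plate [0.4846 0.0527] [0.05  0.178] -5.6
comp [375  36  66 224] ztop 0.0686 plate 0.0235 fin [0.4689 0.124 ] [0.013 0.07 ] -2.9 plate [0.481  0.1191] [0.047 0.179] -5.7
comp [ 44  62 104 209] ztop 0.0606 plate 0.0155 fin [0.4788 0.3743] [0.013 0.069] -5.5 plate [0.4902 0.3735] [0.051 0.178] -5.7
t 53.95 pos [0.4662 0.189  0.1551] jaw dir deg -95.81 ax [-0.001 -0.    -1.   ] F [-0.3 -0.3 -3.4] M [ 0.03  0.01 -0.02] open 0.0113 j6 1.93
turn units -0.001
after the turn, shift units [ 2.89  -0.003 -0.027] norm 2.89
```

View pics/w26.png

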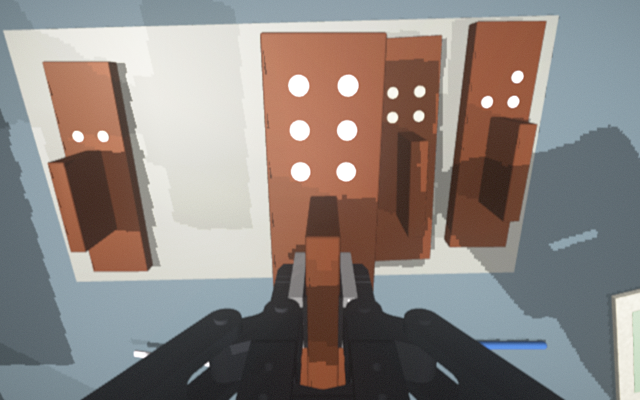

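>>> apply_moves(commands="0 0 -0.3 0;0 0 -0.35 0;0.4 0 0 0;0.8 0 0 0;0.8 0 0 0;0.5 0 0 0;0.25 0 0 0;0.12 0 0 0;0.04 0 0 0;0 0 0 0;0 0 0 0")

```text
time_s: 54.87
tool_pos: [0.4695, 0.2158, 0.0406]
tool_rot: [0.474, 0.525, 0.474, -0.524]
force: [0.2, 0.1, -4.4]
opening: 0.0111
```

```bash
python3 plan.py
```

```text
t 54.87 pos [0.4695 0.2158 0.0406] jaw dir deg -95.8 ax [ 0.002  0.001 -1.   ] F [ 0.2  0.1 -4.4] M [0.01 0.12 0.04] open 0.0111 j6 1.97
```

>>> apply_moves(commands="0.05 0 0 0;0.02 0 0 0;0 0 0 0;0 0 0 0")

```text
time_s: 55.2
tool_pos: [0.4695, 0.2158, 0.0386]
tool_rot: [0.475, 0.526, 0.474, -0.524]
force: [-3.5, -2.8, 14.5]
opening: 0.0112
```

>>> apply_moves(commands="0 0 0 0;0 0 0 0;0 0 0 0;0 0 0 0;0 0 0 0", fingers=-0.1)

```text
time_s: 55.62
tool_pos: [0.4689, 0.2157, 0.0368]
tool_rot: [0.474, 0.525, 0.474, -0.524]
force: [0.3, 0.9, -0.1]
opening: 0.0475
```

>>> apply_moves(commands="-0.5 0 0 0;-0.8 0 0 0;-0.8 0 0 0;-0.8 0 0.5 0;-0.8 0 0.5 -0.2;-0.7 0 0.8 -0.3;-0.4 0 0.5 -0.1;0 0 0 0;0 0 0 0")

```text
time_s: 56.37
tool_pos: [0.4612, 0.1241, 0.2289]
tool_rot: [0.488, 0.513, 0.487, -0.512]
force: [-0.1, 0.7, 0.3]
opening: 0.0469
```

```bash
python3 look.py w27; python3 plan.py 0.4688 0.1237 0.030 -92.85
```

```text
comp [363  40  68 181] ztop 0.0647 plate 0.0195 fin [0.4723 0.0532] [0.013 0.07 ] -6.0 plate [0.4845 0.0523] [0.05  0.178] -5.5
comp [297  49  53 179] ztop 0.0687 plate 0.0235 fin [0.4688 0.1238] [0.011 0.07 ] -3.2 plate [0.4813 0.1233] [0.049 0.178] -2.9
comp [ 36  53  79 176] ztop 0.0607 plate 0.0155 fin [0.479  0.3738] [0.013 0.068] -6.0 plate [0.4902 0.3732] [0.051 0.178] -6.0
comp [200  54  57 182] ztop 0.0767 plate 0.0315 fin [0.4685 0.2164] [0.012 0.07 ] -5.6 plate [0.4806 0.2148] [0.049 0.178] -5.7
t 56.42 pos [0.461  0.1246 0.228 ] jaw dir deg -92.85 ax [ 0.  0. -1.] F [-0.5  0.  -0.7] M [ 0.   -0.05 -0.06] open 0.0471 j6 1.75
turn units -0.001
after the turn, shift units [4.949 0.196 0.015] norm 4.95
```

View pics/w27.png

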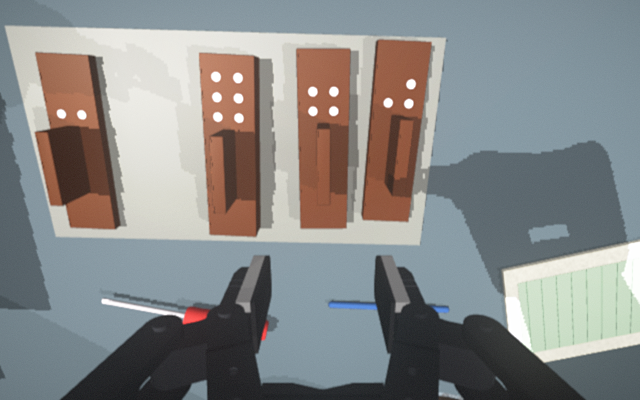

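All four lie on the mat. Take p20 for the final placing.

>>> apply_moves(commands="0.3 0.2 0.02 0;0.8 0 0 0;0.9 0 0 0;0.9 0 0 0;0.9 0 0 0;0.7 0 0 0;0.3 0 0 0;0.13 0 0 0;0 0 0 0")

```text
time_s: 57.17
tool_pos: [0.4681, 0.1241, 0.0291]
tool_rot: [-0.487, -0.511, -0.489, 0.513]
force: [-0.0, -0.5, 0.1]
opening: 0.0469
```

>>> apply_moves(commands="0 0 0 0;0 0 0 0;0 0 0 0;0 0 0 0;0 0 0 0;0 0 0 0", fingers=1)

```text
time_s: 57.67
tool_pos: [0.4694, 0.1236, 0.0319]
tool_rot: [0.488, 0.513, 0.487, -0.511]
force: [-1.2, 1.1, 7.7]
opening: 0.0112
```

>>> apply_moves(commands="-0.3 0 0 0;-0.6 0 0 0;-0.7 0 0 0;-0.7 0 0 0;-0.7 0 0 0;0 0 0 0;0 0 0 0")

```text
time_s: 58.25
tool_pos: [0.4692, 0.1235, 0.1521]
tool_rot: [0.488, 0.513, 0.487, -0.511]
force: [0.1, -0.5, -4.1]
opening: 0.0113
```

```bash
python3 plan.py 0.508 -0.1065 0.14 -91
```

```text
t 58.25 pos [0.4692 0.1235 0.1521] jaw dir deg -92.79 ax [ 0.003  0.    -1.   ] F [ 0.1 -0.5 -4.1] M [0.04 0.07 0.02] open 0.0113 j6 1.74
turn units -0.358
after the turn, shift units [0.302 1.069 5.732] norm 5.84
```

>>> apply_moves(commands="0 0 0 -0.36;0 0.1 0.4 0;0 0.15 0.75 0;0 0.15 0.8 0;0 0.15 0.8 0;0 0.15 0.8 0;0 0.15 0.8 0;0.1 0.15 0.8 0;0.1 0.06 0.4 0;0.1 0 0.18 0;0 0 0 0;0 0 0 0")

```text
time_s: 59.25
tool_pos: [0.5066, -0.1058, 0.1379]
tool_rot: [-0.495, -0.504, -0.496, 0.505]
force: [0.1, 0.4, -2.6]
opening: 0.0111
```

```bash
python3 look.py w28; python3 held.py w28;  python3 plan.py 0.508 -0.107 0.03 -91
```

```text
comp [ 82 103  86 211] ztop 0.0646 plate 0.0195 fin [0.4726 0.0524] [0.013 0.071] -5.0 plate [0.485  0.0508] [0.05  0.179] -4.9
plate top in tool x: at fin centre 0.0082, pitch deg 0.08 roll deg -0.16
rect centre y,z [ 0.0696 -0.0007] [0.063 0.049] yaw rel 0.0 tip y 0.1012
fin y max 0.0353
t 59.3 pos [ 0.5069 -0.1054  0.1383] jaw dir deg -90.96 ax [-0.002  0.001 -1.   ] F [-0.1 -0.4 -2.8] M [ 0.03  0.01 -0.03] open 0.0108 j6 1.25
turn units 0.008
after the turn, shift units [2.708 0.032 0.041] norm 2.71
```

>>> apply_moves(commands="0.5 0.03 0.04 0;0.8 0 0 0;0.7 0 0 0;0.4 0 0 0;0.2 0 0 0;0.08 0 0 0;0.04 0 0 0;0 0 0 0;0 0 0 0")

```text
time_s: 60.05
tool_pos: [0.5091, -0.1079, 0.0311]
tool_rot: [0.496, 0.504, 0.495, -0.504]
force: [-0.1, -0.4, -3.3]
opening: 0.011
```

>>> apply_moves(commands="0.03 0 0 0;0 0 0 0;0 0 0 0")

```text
time_s: 60.3
tool_pos: [0.5088, -0.1081, 0.0294]
tool_rot: [0.496, 0.504, 0.495, -0.504]
force: [1.4, 0.3, -3.4]
opening: 0.0111
```

>>> apply_moves(commands="0.02 0 0 0;0 0 0 0;0 0 0 0")

```text
time_s: 60.55
tool_pos: [0.5088, -0.1082, 0.0289]
tool_rot: [0.496, 0.504, 0.495, -0.504]
force: [-2.2, 0.3, 6.2]
opening: 0.0113
```

>>> apply_moves(commands="-0.015 0 0 0;0 0.2 -0.03 0;0 0.3 0 0;0 0.3 0 0;0 0.2 0 0;0 0.15 0 0;0 0.15 0 0;0 0.2 0 0;0 0.3 0 0;0 0.3 0 0;0 0.3 0 0;0 0 0 0")

```text
time_s: 61.55
tool_pos: [0.6068, -0.1087, 0.0289]
tool_rot: [0.497, 0.505, 0.495, -0.504]
force: [4.3, -0.3, 3.4]
opening: 0.0114
```

```bash
python3 plan.py 0.6153 -0.107 0.029 -91
```

```text
t 61.55 pos [ 0.6068 -0.1087  0.0289] jaw dir deg -90.98 ax [ 0.003 -0.001 -1.   ] F [ 4.3 -0.3  3.4] M [ 0.04 -0.61 -0.09] open 0.0114 j6 1.3
turn units 0.005
after the turn, shift units [-0.002  0.211 -0.045] norm 0.22
```

>>> apply_moves(commands="0 0.1 0 0;0 0.07 0 0;0 0 0 0;0 0 0 0")

```text
time_s: 61.88
tool_pos: [0.611, -0.1085, 0.0289]
tool_rot: [0.496, 0.504, 0.496, -0.504]
force: [-2.2, 0.3, 4.7]
opening: 0.0112
```

>>> apply_moves(commands="0 0.03 0 0;0 0 0 0;0 0 0 0")

```text
time_s: 62.13
tool_pos: [0.6119, -0.1085, 0.0289]
tool_rot: [-0.495, -0.504, -0.496, 0.504]
force: [-4.6, 0.3, 6.0]
opening: 0.0111
```

>>> apply_moves(commands="0 0.02 0 0;0 0 0 0;0 0 0 0")

```text
time_s: 62.38
tool_pos: [0.6126, -0.1085, 0.0289]
tool_rot: [-0.495, -0.504, -0.496, 0.504]
force: [-5.3, 0.3, 7.4]
opening: 0.0112
```

>>> apply_moves(commands="-0.012 0.05 0 0;0 0 0 0;0 0 0 0")

```text
time_s: 62.63
tool_pos: [0.6154, -0.1087, 0.029]
tool_rot: [0.496, 0.504, 0.496, -0.504]
force: [-0.2, 0.8, -1.2]
opening: 0.0115
```

>>> apply_moves(commands="0 0.03 0 0;0 0 0 0;0 0 0 0")

```text
time_s: 62.88
tool_pos: [0.6164, -0.1086, 0.029]
tool_rot: [-0.495, -0.504, -0.496, 0.504]
force: [-3.8, -0.2, -1.1]
opening: 0.0108
```

```bash
python3 look.py w29; python3 foot.py w29; python3 plan.py
```

```text
comp [271 215 103 174] ztop 0.0664 plate 0.0205 fin [ 0.6173 -0.1078] [0.015 0.068] -0.5 plate [ 0.5895 -0.1072] [0.049 0.102] -1.3
comp [  0 317 110  83] ztop 0.0208 plate 0.0005 fin [0.5509 0.0451] [0.051 0.049] 84.5 plate [0.5627 0.0259] [0.04  0.019] 35.7
16392 z 0.034011882360118484 ylim -0.1467 -0.0661
edge x at -.107: 0.6512 yaw deg -1.04
t 62.93 pos [ 0.6164 -0.1086  0.029 ] jaw dir deg -90.99 ax [-0.001  0.    -1.   ] F [-2.9 -1.3 -2. ] M [0.01 0.22 0.01] open 0.0111 j6 1.31
```

View pics/w29.png

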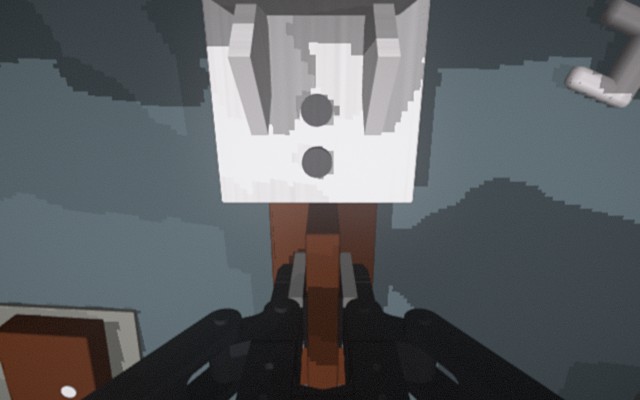

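>>> apply_moves(commands="0 0.02 0 0;0 0 0 0;0 0 0 0")

```text
time_s: 63.18
tool_pos: [0.6164, -0.1087, 0.029]
tool_rot: [-0.495, -0.504, -0.496, 0.505]
force: [-7.6, -1.1, 1.2]
opening: 0.011
```

>>> apply_moves(commands="0 0.02 0 0;0 0 0 0;0 0 0 0")

```text
time_s: 63.43
tool_pos: [0.6164, -0.1086, 0.029]
tool_rot: [-0.494, -0.503, -0.497, 0.505]
force: [-11.6, -0.6, 3.6]
opening: 0.0115
```

>>> apply_moves(commands="0.01 0 0 0;0 -0.02 0 0;0 0 0 0")

```text
time_s: 63.68
tool_pos: [0.6164, -0.1086, 0.0289]
tool_rot: [-0.495, -0.504, -0.496, 0.505]
force: [-9.3, -0.5, 4.5]
opening: 0.011
```

>>> apply_moves(commands="0 0 0 0;0 0 0 0;0 0 0 0;0 0 0 0;0 0 0 0", fingers=-0.1)

```text
time_s: 64.1
tool_pos: [0.6177, -0.1087, 0.0289]
tool_rot: [0.496, 0.504, 0.496, -0.504]
force: [-0.2, -0.6, -0.0]
opening: 0.047
```

>>> apply_moves(commands="-0.4 0 0 0;-0.6 0 0 0;-0.7 0 0 0;-0.7 0 0 0;-0.7 -0.3 0 0;-0.7 -0.5 0 0;-0.4 -0.3 0 0;0 0 0 0;0 0 0 0")

```text
time_s: 64.85
tool_pos: [0.5736, -0.1081, 0.1977]
tool_rot: [0.496, 0.505, 0.495, -0.504]
force: [-0.0, -0.7, -0.8]
opening: 0.047
```

```bash
python3 look.py w30; python3 foot.py w30; python3 plan.py
```

```text
comp [296  99  53 108] ztop 0.0659 plate 0.0205 fin [ 0.6117 -0.1075] [0.011 0.061] -0.7 plate [ 0.5854 -0.1073] [0.049 0.092] -1.1
comp [138 173  62 151] ztop 0.0646 plate 0.0195 fin [0.4753 0.0518] [0.012 0.065] -5.7 plate [0.4901 0.0505] [0.05  0.169] -5.0
comp [  0 179  59 165] ztop 0.0466 plate 0.0125 fin [0.4576 0.2117] [0.004 0.05 ] -5.5 plate [0.4816 0.1902] [0.178 0.026] 2.0
4583 z 0.0340930987966499 ylim -0.147 -0.0663
edge x at -.107: 0.6512 yaw deg -1.05
t 64.9 pos [ 0.5737 -0.108   0.1966] jaw dir deg -90.99 ax [ 0.001 -0.    -1.   ] F [-0.1 -1.  -0.2] M [0.   0.01 0.02] open 0.0469 j6 1.29
```

View pics/w30.png

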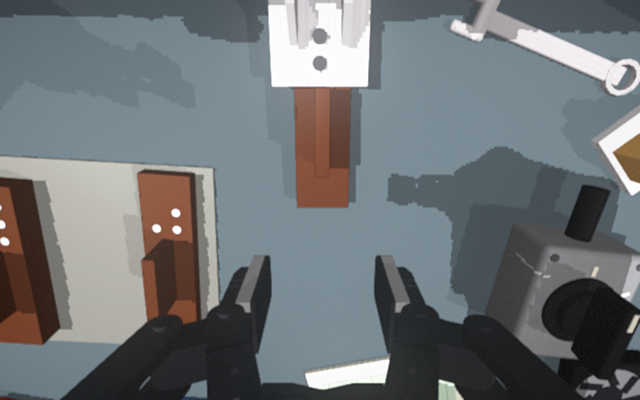

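```bash
python3 plan.py 0.4482 -0.3457 0.20 -97.4
```

```text
t 64.9 pos [ 0.5737 -0.108   0.1966] jaw dir deg -90.99 ax [ 0.001 -0.    -1.   ] F [-0.1 -1.  -0.2] M [0.   0.01 0.02] open 0.0469 j6 1.29
turn units 1.281
after the turn, shift units [-0.086 -2.346  6.297] norm 6.72
```

>>> apply_moves(commands="-0.09 0 0 0.64;0 0 0 0.64;0 -0.15 0.4 0;0 -0.29 0.8 0;0 -0.29 0.8 0;0 -0.29 0.8 0;0 -0.29 0.8 0;0 -0.29 0.8 0;0 -0.29 0.8 0;0 -0.29 0.7 0;0 -0.17 0.4 0;0 0 0 0", fingers=-0.4)

```text
time_s: 65.9
tool_pos: [0.4466, -0.3486, 0.1986]
tool_rot: [-0.465, -0.532, -0.467, 0.532]
force: [0.2, -0.1, -0.1]
opening: 0.0596
```

```bash
python3 - <<'E'
from meas import *
im,d,P,r,T=grab('wrist','w31.png')
near=(abs(P[...,0]-.448)<.07)&(abs(P[...,1]+.347)<.08)
q=P[near&(P[...,2]>.10)&(P[...,2]<.12)&(im.max(-1)<250)]
print(np.median(q[:,2]),cv2.minAreaRect(q[:,:2].astype(np.float32)))
E
python3 plan.py 0.4483 -0.3455 0.083 -97.6
```

```text
0.1123498546097772 ((0.44847092032432556, -0.3448442816734314), (0.013951553963124752, 0.06921740621328354), 82.520263671875)
t 65.95 pos [ 0.4473 -0.347   0.1988] jaw dir deg -97.54 ax [-0.001  0.002 -1.   ] F [ 0.7 -0.  -0.5] M [0.03 0.03 0.1 ] open 0.0599 j6 0.93
turn units 0.013
after the turn, shift units [ 2.894  0.025 -0.038] norm 2.89
```

View pics/w31.png

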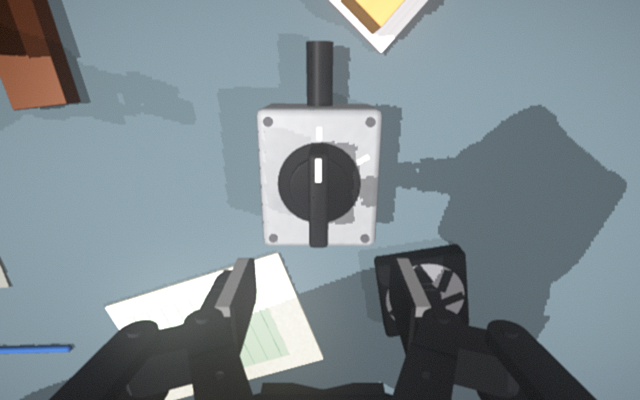

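Handle is still OFF. Grip and turn it ON.

>>> apply_moves(commands="0.5 0.02 -0.03 0;0.8 0 0 0;0.8 0 0 0;0.5 0 0 0;0.26 0 0 0;0 0 0 0;0 0 0 0")

```text
time_s: 66.53
tool_pos: [0.4494, -0.3443, 0.0859]
tool_rot: [0.467, 0.531, 0.467, -0.531]
force: [-0.1, -1.0, 1.0]
opening: 0.0601
```

>>> apply_moves(commands="0 0 0 0;0 0 0 0;0 0 0 0;0 0 0 0;0 0 0 0;0 0 0 0;0 0 0 0", fingers=1, newtons=40)

```text
time_s: 67.12
tool_pos: [0.449, -0.3456, 0.0871]
tool_rot: [-0.467, -0.531, -0.466, 0.531]
force: [-2.3, -3.8, 5.6]
opening: 0.0131
```

>>> apply_moves(commands="0 0 0 1;0 0 0 1;0 0 0 1;0 0 0 1;0 0 0 1;0 0 0 1;0 0 0 1;0 0 0 1;0 0 0 1;0 0 0 1;0 0 0 1;0 0 0 0.8")

```text
time_s: 68.12
tool_pos: [0.4485, -0.3465, 0.0872]
tool_rot: [0.144, 0.693, 0.142, -0.692]
force: [-7.2, -9.7, 4.3]
opening: 0.0134
```

>>> apply_moves(commands="0 0 0 0.3;0 0 0 0;0 0 0 0")

```text
time_s: 68.37
tool_pos: [0.4484, -0.3465, 0.0871]
tool_rot: [0.137, 0.694, 0.134, -0.694]
force: [-8.1, -9.9, 4.6]
opening: 0.0132
```

```bash
python3 plan.py
```

```text
t 68.37 pos [ 0.4484 -0.3465  0.0871] jaw dir deg -157.88 ax [ 0.001 -0.003 -1.   ] F [-8.1 -9.9  4.6] M [-1.55  1.24  0.1 ] open 0.0132 j6 1.98
```

>>> apply_moves(commands="0 0 0 0.3;0 0 0 0;0 0 0 0")

```text
time_s: 68.62
tool_pos: [0.4484, -0.3465, 0.0872]
tool_rot: [-0.128, -0.696, -0.126, 0.696]
force: [-7.1, -9.8, 5.0]
opening: 0.0136
```

```bash
python3 plan.py
```

```text
t 68.62 pos [ 0.4484 -0.3465  0.0872] jaw dir deg -159.28 ax [ 0.001 -0.004 -1.   ] F [-7.1 -9.8  5. ] M [-1.53  1.2   0.87] open 0.0136 j6 2.01
```

At the stop (moment 0.87 N m). Release and rise.

>>> apply_moves(commands="0 0 0 -0.3;0 0 0 0;0 0 0 0;0 0 0 0;0 0 0 0;0 0 0 0", fingers=-0.4)

```text
time_s: 69.12
tool_pos: [0.4488, -0.3446, 0.086]
tool_rot: [0.135, 0.694, 0.136, -0.694]
force: [-0.3, 0.1, -0.0]
opening: 0.0596
```

>>> apply_moves(commands="-0.5 0 0 0;-0.8 0 0 0;-0.9 0 0 0;-0.9 0 0 0;-0.9 0 0 0;-0.5 0 0 0;0 0 0 0;0 0 0 0")

```text
time_s: 69.78
tool_pos: [0.4489, -0.3447, 0.2668]
tool_rot: [0.136, 0.694, 0.135, -0.694]
force: [-0.5, 0.1, -0.4]
opening: 0.0598
```

```bash
python3 - <<'E'
from meas import *
im,d,P,r,T=grab('wrist','w32.png')
near=(abs(P[...,0]-.448)<.07)&(abs(P[...,1]+.347)<.08)
q=P[near&(P[...,2]>.10)&(P[...,2]<.12)]
print(np.median(q[:,2]),cv2.minAreaRect(q[:,:2].astype(np.float32)))
q=P[near&(abs(P[...,2]-.063)<.005)]
print(cv2.minAreaRect(q[:,:2].astype(np.float32)))
im,d,P,r,T=grab('side','side1.png'); packers(im,P)
im2,d,P,r,T=grab('scene','scene1.png')
E
python3 plan.py
```

```text
0.11247128223479691 ((0.447851300239563, -0.3450857996940613), (0.013425500132143497, 0.06941544264554977), 21.892690658569336)
((0.44799795746803284, -0.3447442650794983), (0.0994395911693573, 0.1195259541273117), 82.32730102539062)
comp [252 189  51  31] ztop 0.0767 plate 0.0305 fin [0.4627 0.2124] [0.014 0.062] -2.0 plate [0.4762 0.2112] [0.057 0.179] -6.3
comp [283 209  53  31] ztop 0.0656 plate 0.0185 fin [0.467  0.0484] [0.016 0.066] -8.9 plate [0.4816 0.0481] [0.054 0.184] -5.3
t 69.93 pos [ 0.4484 -0.3444  0.2646] jaw dir deg -157.89 ax [-0.002  0.002 -1.   ] F [-0.7  0.1 -0.7] M [0.02 0.02 0.01] open 0.0597 j6 1.98
```

View pics/side1.png

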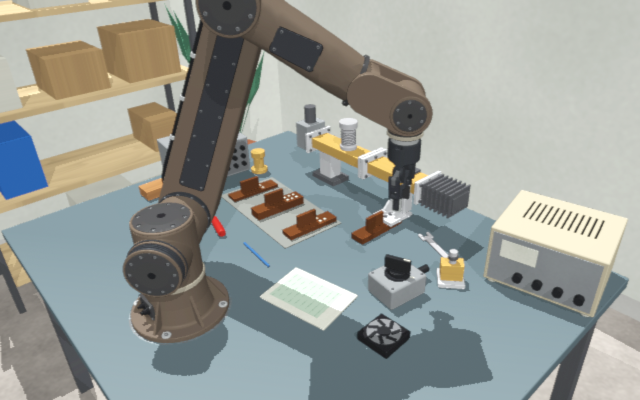

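View pics/w32.png

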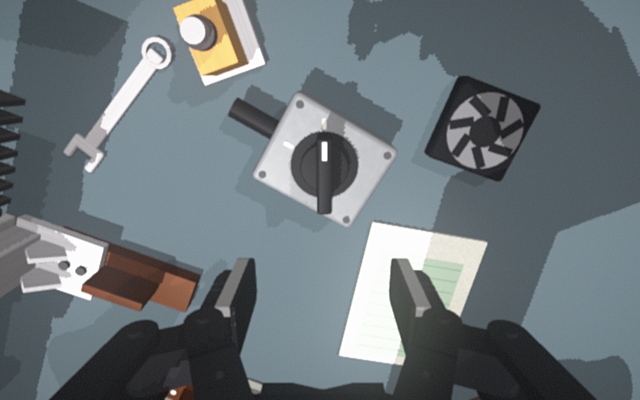

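```bash
python3 -c "
from cell import sign_off; print(sign_off())"
```

```text
the job is handed in; nothing more can be done
None
```

The job is done and handed in at about 70 s of the 210 s allowed. Packer p20 is under the foot and the isolator is back on.

**Trials:** p8 and p24 were absent. With the isolator off I tried p12, p16, p20 and p28 in that order.
- p12, p16 and p20 each slid in freely to within about 5 mm of home before I drew them out again.
- p28 stopped at the foot's front edge under a light touch of about 7 N.

**Final position:** I refitted p20 and pushed it until its grip fin met the foot, a firm stop at about 12 N. After release its yaw measured about -1.1° against about -1.05° for the foot, and it was centred within about 1 mm.

**Along the way:** after I put p16 back it was found about 4 cm aside, half off the mat, so I picked it up and set it back. I put p28 down about 3 cm from where it started, to give it more room.

**Last checks:**
- The isolator handle measured 60.4° from OFF, at its ON stop.
- p12, p16 and p28 were on the mat in the final side picture. Only p16 and p28 were re-measured there; p12 was judged by eye and was last measured flat from the wrist camera earlier.
- The detector mount and the brass short showed no sign of having moved in the final picture; I did not measure them.
- The gripper was clear of everything. No check failed.

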